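# Prove the shed balance and weigh in the wax cakes

### The job

First prove the spring balance: stand the brass check weight upright in the very middle of the pan, let go until the pan has settled, then put the weight back on its round red mat. Then load every wax cake from the wooden cooling stand onto the balance pan with the spatula - slid along the open lane under the cake - so that each lies flat on the ribs of its own lane, about midway along them; never touch the wax with the gripper, fling it or let it fall. Finish by laying the spatula back upright, blade flat, in the middle of its black mat, and leave the other things where they are.

Things in the scene. Friction and masses are not known exactly. Their poses are not given: they have to be found in the camera images.
- rack: Fixed wooden cooling stand, 110 (x) x 206 (y) mm, -x side to the robot; may swap sides with the balance. Origin: centre of underside. Deck 10 mm thick; on it 4 ribs along x, 90 long, 16 high (tops 26 above origin), at y -93, 93 (12 wide) and -33, 33 (24 wide). Between them 3 lanes 42 wide, centred at y -66, 0, 66, open at both ends. Each cake bridges one lane.
- cake0: Flat golden beeswax cake, 76 (x) x 56 (y) x 16 mm, about 65 g; present or absent. Origin: centre of its underside; x lies along the lane it bridges on the cooling stand, origin within 2 mm of the lane's middle line.
- cake1: Flat golden beeswax cake, 76 (x) x 56 (y) x 16 mm, about 65 g; present or absent. Origin: centre of its underside; x lies along the lane it bridges on the cooling stand, origin within 2 mm of the lane's middle line.
- cake2: Flat golden beeswax cake, 76 (x) x 56 (y) x 16 mm, about 65 g; present or absent. Origin: centre of its underside; x lies along the lane it bridges on the cooling stand, origin within 2 mm of the lane's middle line.
- pan_top (a point): Middle of the balance pan at rib-top height (76 mm above the bench unloaded); x along the lanes away from the robot, z up. Pan: 110 x 206 mm aluminium plate over a blue base, with ribs 90 long, 16 high above the plate, at y -93, 93 (12 wide) and -33, 33 (24 wide); lanes 42 wide at y -66, 0, 66. A blue dial housing, 49 mm high, stands beyond it at +x.
- pan (a joint): How far the sprung pan has sunk, m: 0 unloaded, 0.018 at the stop; spring 450 N/m (the check weight sinks it about 11 mm, a cake 1.4 mm).
- weight: Brass check weight, 0.5 kg: a disc 68 mm across and 18 mm high with an upright round grip knob 22 mm across from 18 to 54 mm. Origin: centre of its underside. It is wide enough to stand across the middle lane on the two ribs.
- weight_mat: Round red mat, fixed, 100 mm across, 3 mm thick; where the check weight starts and belongs. Origin: centre of its underside.
- spatula: Cranked steel spatula standing on its blade, 130 g. Origin: underside of blade at the heel. Blade 30 mm wide, 3 thick, x -6 to 90 mm, tip at +x. An upright (20 wide, x -6 to 0) carries the orange handle, 20 wide (y), x -100 to 0, z 70 to 92 mm, parallel to the blade.
- grip (a point): Where to hold the spatula handle: 35 mm behind the heel, mid-height of the handle (spatula x -35, y 0, z 81 mm). Same axes as the spatula; the gripper closes along y.
- spatula_mat: Black rubber mat, fixed, 240 (x) x 70 (y) x 3 mm. Origin: centre of its underside. The spatula starts with its heel near the centre and belongs there.
- canister: Bystander: aluminium screw-top canister, 72 mm across, 120 high. Origin: centre of underside.
- marking_tube: Bystander: clear glass queen marking tube, upright, 44 mm foot, 81 mm high. Origin: centre of underside.
- escape_plate: Bystander: tarnished copper bee escape plate, flat, 70 x 160 x 4 mm. Origin: centre of underside.
- staple_pot: Bystander: cream ceramic pot of frame staples, 80 mm across the rim, 55 high; stands on the other side of the bench from the spatula mat. Origin: centre of underside.
- square: Bystander: steel square with a rusted corner, flat, legs 200 and 125 mm, 4 mm thick. Origin: middle of the long leg's underside.
- honey_jar: Bystander: small amber honey jar, 56 mm across, 75 high. Origin: centre of underside.
There are look-alikes about, which are no part of the job. What is meant by the weight_mat is not green or turquoise, and is the smaller of those in its own colour.

How it is judged:
By the outcome, as a careful person would: the job done as asked, in the order asked, and still so for the second after the job is handed in, with the robot touching nothing.
Of cake0, cake1, cake2 only 2 to 3 are there at a start; the rules pass over those that are not, and their reading is None.
At some moment in a run one of weight may be knocked a few centimetres aside while the robot is not near it.
It also fails if it takes over 210 s, if anything falls off the work surface, if the arm or the gripper's body presses on something with over 40 N, if the wrist force passes 120 N, or if a joint passes its speed limit or range.

### The arm

A 6-joint arm with a two-finger parallel gripper is mounted at the origin on the work surface. World frame = base frame: x ahead of the robot, y to its left, z up, the work surface at z = 0. Lengths are in mm, angles in rad, forces in N, time in s.
With the tool pointing down it reaches from about 275 to 1000 mm from the base axis. Payload 8.4 kg.
Tool frame: the origin (TCP) lies between the finger pads; the fingertips stand 25 mm ahead of it and the grasp point (between the pads) lies 6 mm ahead of it; z points along the fingers, y is the line along which they close (so a half turn about z gives the same grasp; the last joint's range is limited). The gripper opens to 85 mm and grips with 20 to 120 N. Pads are 22 mm wide; open, the fingers measure 114 mm over their backs; the gripper's body (76 mm by 85 mm) begins 54 mm behind the grasp point. The pads swing forward as they close: fully open they stand 13 mm farther back than shut.
Start: joints at [-1.202, 0.353, 1.633, -0, 1.155, -0.002], TCP at [226.474, -582.527, 256.281] pointing down, gripper open.
Joint ranges: [-2.63, 2.63], [-0.92, 2.1], [0.06, 2.66], [-1.3, 4.44], [0, 2.69], [-3.02, 3.02]. Speed limits (rad/s): [2.22, 2.22, 2.79, 3.14, 3.14, 3.14].

### API

Orientations are given as [roll, pitch, yaw] about the fixed x, y, z axes, in that order (R = Rz(yaw) Ry(pitch) Rx(roll)).
In Python, from rig import r, eyes, workorder gives the robot as it stands. The module is installed in compiled form; this text tells all that it offers.
- The arm moves only by the tool step_arm, never from a script. Its argument "moves" is a list of rows, each an object of numbers: "tx", "ty", "tz": the shift along the tool's x, y, z scaled (see below); "ax", "ay", "az": the turn, a rotation vector about the tool's x, y, z scaled (see below). In form: [{"tx": .., "ty": .., "tz": .., "ax": .., "ay": .., "az": ..}, ...]. A call has 1 to 5 rows; each row shifts and turns the commanded pose from where the row before left it, along the tool's axes as they then stand; what a row does not reach is not made up. The controller multiplies each number of a shift by 25 mm and each number of a turn by 90 degrees. A row lasts 1/8 s, in which the tool goes at most 62.5 mm and 10.7 degrees, less where a joint would pass 70% of its speed; a pose out of reach is approached as far as the arm can. A call with a number of a shift or a turn outside -1 to 1 is refused whole. A call with a gripper value outside its range is refused whole. "gripper" is the opening, from 0 (shut) to 1 (fully open), set as the call begins (left out, the last holds). The fingers move at their own pace and stop on an object; "newtons" is the grip in N (left out, the last holds). Time passes only in rows, so rows that do not move let the fingers close. It gives the time, the measured TCP pose, the force, the opening and the grip force at its end, in the units of the state.
- r.sense(): the state, without advancing time (a new reading comes with each control period).
- eyes.grab_frame(name): name is "scene" or "top" or "wrist"; returns (picture, depth): 400x640x3 uint8, red, green, blue; 400x640 float32, mm along the optical axis (not along the pixel's ray), 0 where there is no reading.
- eyes.camera_info(name): a dict with "intrinsics" (3x3 intrinsics, pixels), "cam_to_world" (4x4, takes a point from camera to world coordinates). Camera axes: x right, y up, looking along -z (the intrinsics and any distortion apply to the point x, -y, -z); pixel columns grow to the right and rows downward; lengths in mm; the calibration is good to about 2 mm. A picture is of the moment at which its call begins: read the wrist's pose just before it. camera_info takes no time and is no camera call; for the wrist camera it gives the pose at the moment of the call.
- workorder.sign_off(): hands the job in; it is judged then, once.
The state is a dict: "clock": time; "qpos": joint angles; "qvel": joint speeds; "joint_efforts": joint torques, N m; "eef_pos": TCP position; "tcp_rot": TCP orientation; "contact_force": force on the tool from outside, world axes, zero at the start; "wrist_torque": the same for the moment, N m; "opening": opening from 0.0 (shut) to 1.0 (fully open); "grasp_force": force on a finger pad.
Only numpy, scipy, OpenCV 4.12 (cv2) and the standard library are available. Lean on these libraries where they do the work, as an engineer would, in place of code of your own. Each camera call takes 0.05 s, during which the arm holds its last target. There are 200 camera calls.

## Working session

There is one attempt and no reset: what is moved stays moved. The work goes in short steps, Python scripts to look and compute and a tool call to move; the robot and the scene stay as the last step left them, time stands still between calls to the robot, and variables do not carry over. Pictures are saved under pics/ and viewed, at most 14 in all, crops included, and the job is handed in when it is done.

Besides the shell and the picture viewer there is one more tool, called after "Request:" as name(argument=value, ...) on one line, values as JSON. step_arm: Moves the arm, as the interface text tells. Its arguments: {"type":"object","properties":{"moves":{"type":"array","items":{"type":"object","properties":{"tx":{"type":"number"},"ty":{"type":"number"},"tz":{"type":"number"},"ax":{"type":"number"},"ay":{"type":"number"},"az":{"type":"number"}}}},"gripper":{"type":"number"},"newtons":{"type":"number"}},"required":["moves"]}

```bash
mkdir -p pics
cat > h.py <<'E'
import numpy as np, cv2
from rig import r, eyes, workorder
def grab(n,f=None):
    i=eyes.camera_info(n); p,d=eyes.grab_frame(n)
    np.savez(f'{n}.npz',p=p,d=d,K=i['intrinsics'],T=i['cam_to_world'])
    if f: cv2.imwrite(f'pics/{f}.png',p[:,:,::-1])
    return p,d
def load(n): return np.load(f'{n}.npz')
def cloud(n):
    L=load(n);K,T,d=L['K'],L['T'],L['d']
    v,u=np.mgrid[:400,:640]
    c=np.stack([(u-K[0,2])/K[0,0]*d,-(v-K[1,2])/K[1,1]*d,-d],-1)
    return c@T[:3,:3].T+T[:3,3]
def onplane(n,u,v,z):
    L=load(n);K,T=L['K'],L['T']
    q=T[:3,:3]@np.array([(u-K[0,2])/K[0,0],-(v-K[1,2])/K[1,1],-1]);o=T[:3,3]
    return o+q*(z-o[2])/q[2]
E
python3 - <<'E'
from h import *
print(r.sense())
for n in('top','scene'):
    grab(n,n+'0');print(n,eyes.camera_info(n))
E
```

```text
{'clock': 0.0, 'qpos': array([-1.20238995e+00,  3.53624034e-01,  1.63414445e+00,  4.96148288e-06,
        1.15519506e+00, -2.41031582e-03]), 'qvel': array([-0.00085826,  0.0011727 , -0.00119179, -0.00142148,  0.00129847,
        0.00012192]), 'joint_efforts': array([-3.39101352e-03, -6.05255055e+01, -3.42080283e+01, -3.07261771e-04,
        9.61488462e-03, -7.41623808e-06]), 'eef_pos': array([ 226.32059625, -582.10663515,  255.57230361]), 'tcp_rot': array([-3.14022178e+00, -7.84063016e-06,  3.70814682e-01]), 'contact_force': array([ 0.47516411, -0.45121417, -0.54819707]), 'wrist_torque': array([ 0.00496882,  0.03290052, -0.00588675]), 'grasp_force': 0.0, 'opening': 0.997643109299963}
top {'intrinsics': array([[484.51705517,   0.        , 327.16717013],
       [  0.        , 484.51705517, 204.86657223],
       [  0.        ,   0.        ,   1.        ]]), 'cam_to_world': array([[-5.99158707e-03,  9.98156739e-01, -6.03922600e-02,
         4.46413985e+02],
       [-9.99959892e-01, -5.57847066e-03,  7.00683612e-03,
         8.77114183e-01],
       [ 6.65702425e-03,  6.04318198e-02,  9.98150129e-01,
         1.67375835e+03],
       [ 0.00000000e+00,  0.00000000e+00,  0.00000000e+00,
         1.00000000e+00]])}
scene {'intrinsics': array([[418.03966586,   0.        , 321.39983431],
       [  0.        , 418.03966586, 202.75961691],
       [  0.        ,   0.        ,   1.        ]]), 'cam_to_world': array([[ 8.21056093e-01, -4.61759155e-01,  3.35626838e-01,
         9.18310610e+02],
       [ 5.70702881e-01,  6.77219387e-01, -4.64405129e-01,
        -4.91918844e+02],
       [-1.28496815e-02,  5.72845865e-01,  8.19562384e-01,
         9.67597946e+02],
       [ 0.00000000e+00,  0.00000000e+00,  0.00000000e+00,
         1.00000000e+00]])}
```

View pics/top0.png

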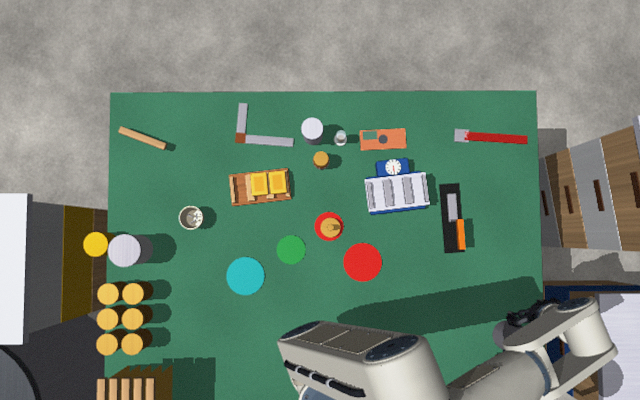

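View pics/scene0.png

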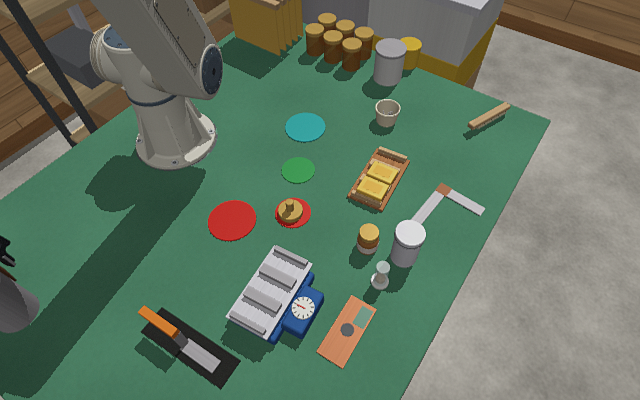

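Top view: weight on the smaller red mat at (329,226). The larger red disc (362,262) and the turquoise (245,276) and green (291,249) discs are look-alikes. The rack is at (261,187), with cakes in its middle (260,184) and right (279,181) lanes. The pan is at (397,192) and the spatula at (455,218). I'll enlarge a crop to confirm.

Run:
```python
from h import *
p=load('top')['p'];c=p[150:290,220:480,::-1]
cv2.imwrite('pics/crop0.png',cv2.resize(c,None,fx=3,fy=3,interpolation=cv2.INTER_CUBIC))
C=cloud('top')
for n,(u,v) in dict(bench=(330,300),cakeM=(260,184),cakeR=(279,181),rackrib=(243,187),panrib=(397,192),wt=(334,227),mat=(318,219),blade=(451,208),handle=(462,235)).items(): print(n,C[v-1:v+2,u-1:u+2].reshape(-1,3).mean(0).round(1))
```

```text
bench [221.5 -18.6  -0.8]
cakeM [617.1 216.   41.8]
cakeR [626.8 151.8  42.6]
rackrib [610.6 279.1   7.8]
panrib [ 585.9 -244.4   59.5]
wt [470.5 -33.4  31.5]
mat [498.9  21.1   1.9]
blade [ 534.2 -439.     3.5]
handle [ 441.7 -399.4  270. ]
```

View pics/crop0.png

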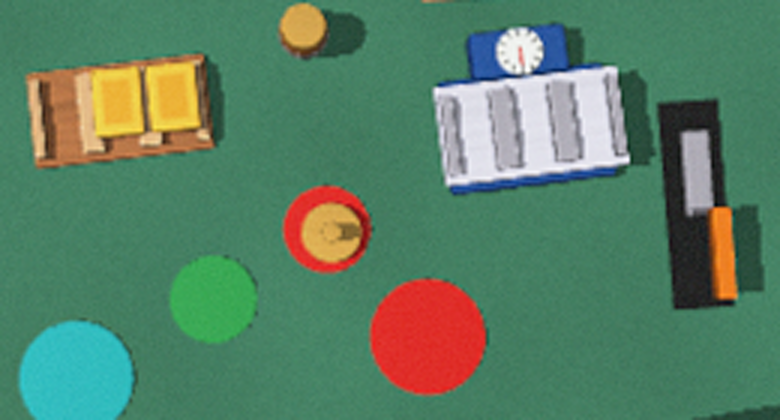

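```bash
cat >> h.py <<'E'
from scipy.spatial.transform import Rotation as Rn
import math
def plan(tgt,rpy=None,start=None,speed=24):
    """print total rows from measured (or start=(pos,rpy)) to tgt: rotation spread over the first rows"""
    if start is None:
        s=r.sense(); p,e=s['eef_pos'],s['tcp_rot']
    else: p,e=start
    A=Rn.from_euler('xyz',e); B=A if rpy is None else Rn.from_euler('xyz',rpy)
    rv=(A.inv()*B).as_rotvec(); d=np.array(tgt,float)-p
    n=max(1,math.ceil(np.linalg.norm(rv)/math.radians(10.2)),math.ceil(abs(B.inv().apply(d)).max()/speed))
    rows=[]
    for k in range(n):
        Rk=A*Rn.from_rotvec(rv*k/n); t=Rk.inv().apply(d/n)/25; a=rv/n/(math.pi/2)
        rows.append({k_:round(float(x),3) for k_,x in zip(('tx','ty','tz','ax','ay','az'),[*t,*a]) if abs(x)>.0006})
    print(n,'rows'); 
    last=None
    for x in rows:
        if x!=last: print(x)
        last=x
    return tgt,(e if rpy is None else rpy)
E
python3 - <<'E'
from h import *
print(onplane('top',330.2,227.3,21),onplane('top',328.8,226.3,3))
plan([430,-300,360],[math.pi,0,0.09])
E
```

```text
[469.76200531 -20.60214701  21.        ] [473.48686103 -16.0340272    3.        ]
11 rows
{'tx': 1.062, 'ty': -0.688, 'tz': -0.379, 'az': 0.016}
{'tx': 1.044, 'ty': -0.715, 'tz': -0.379, 'az': 0.016}
{'tx': 1.026, 'ty': -0.742, 'tz': -0.379, 'az': 0.016}
{'tx': 1.006, 'ty': -0.768, 'tz': -0.379, 'az': 0.016}
{'tx': 0.986, 'ty': -0.793, 'tz': -0.379, 'az': 0.016}
{'tx': 0.966, 'ty': -0.818, 'tz': -0.379, 'az': 0.016}
{'tx': 0.945, 'ty': -0.842, 'tz': -0.379, 'az': 0.016}
{'tx': 0.923, 'ty': -0.866, 'tz': -0.379, 'az': 0.016}
{'tx': 0.901, 'ty': -0.889, 'tz': -0.379, 'az': 0.016}
{'tx': 0.878, 'ty': -0.912, 'tz': -0.379, 'az': 0.016}
{'tx': 0.854, 'ty': -0.934, 'tz': -0.379, 'az': 0.016}
```

Request:
step_arm(moves=[{"az":0.09},{"az":0.09},{"tx":0.83,"ty":-0.95,"tz":-0.38},{"tx":0.83,"ty":-0.95,"tz":-0.38},{"tx":0.83,"ty":-0.95,"tz":-0.38}], gripper=1)

```text
schema error: expected keys tx, ty, tz, ax, ay, az
```

Request:
step_arm(moves=[{"tx":0.83,"ty":-0.95,"tz":-0.38},{"tx":0.83,"ty":-0.95,"tz":-0.38},{"tx":0.83,"ty":-0.95,"tz":-0.38},{"tx":0.83,"ty":-0.95,"tz":-0.38},{"tx":0.83,"ty":-0.95,"tz":-0.38}])

```text
schema error: expected keys tx, ty, tz, ax, ay, az
```

Request:
step_arm(moves=[{"tx":0.83,"ty":-0.95,"tz":-0.38},{"tx":0.83,"ty":-0.95,"tz":-0.38},{"tx":0.83,"ty":-0.95,"tz":-0.38},{},{}])

```text
schema error: expected keys tx, ty, tz, ax, ay, az
```

Run:
```python
from h import *
grab('wrist','w0');print(r.sense()['eef_pos'],r.sense()['tcp_rot'],load('wrist')['T'].round(3),load('wrist')['K'])
```

```text
[ 226.34603146 -582.21126092  255.73441612] [-3.14052407e+00  5.40626151e-06  3.70776853e-01] [[ 3.63000e-01  8.81000e-01  3.02000e-01  3.04369e+02]
 [-9.32000e-01  3.43000e-01  1.18000e-01 -5.51792e+02]
 [-0.00000e+00 -3.24000e-01  9.46000e-01  3.73382e+02]
 [ 0.00000e+00  0.00000e+00  0.00000e+00  1.00000e+00]] [[304.28718378   0.         317.92868482]
 [  0.         304.28718378 194.96647339]
 [  0.           0.           1.        ]]
```

View pics/w0.png

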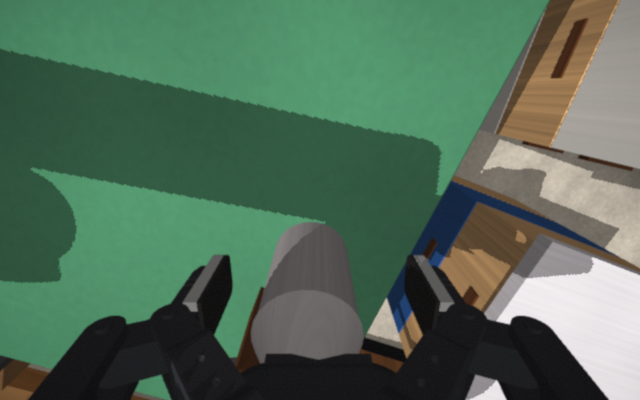

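The image shows only bench and gripper; the calls were refused because every key is needed in each row. Repeating with all six.

Request:
step_arm(moves=[{"tx":0,"ty":0,"tz":0,"ax":0,"ay":0,"az":0.09},{"tx":0,"ty":0,"tz":0,"ax":0,"ay":0,"az":0.09},{"tx":0.83,"ty":-0.95,"tz":-0.38,"ax":0,"ay":0,"az":0},{"tx":0.83,"ty":-0.95,"tz":-0.38,"ax":0,"ay":0,"az":0},{"tx":0.83,"ty":-0.95,"tz":-0.38,"ax":0,"ay":0,"az":0}], gripper=1)

```text
clock: 0.78
eef_pos: [282.6, -505.2, 284.7]
tcp_rot: [-3.141, 0.0, 0.088]
contact_force: [0.4, 0.3, -0.8]
opening: 0.997
grasp_force: 0.0
```

Request:
step_arm(moves=[{"tx":0.83,"ty":-0.95,"tz":-0.38,"ax":0,"ay":0,"az":0},{"tx":0.83,"ty":-0.95,"tz":-0.38,"ax":0,"ay":0,"az":0},{"tx":0.83,"ty":-0.95,"tz":-0.38,"ax":0,"ay":0,"az":0},{"tx":0.83,"ty":-0.95,"tz":-0.38,"ax":0,"ay":0,"az":0},{"tx":0.83,"ty":-0.95,"tz":-0.38,"ax":0,"ay":0,"az":0}])

```text
clock: 1.4
eef_pos: [375.5, -377.7, 332.4]
tcp_rot: [-3.141, 0.0, 0.088]
contact_force: [0.2, -0.4, 0.5]
opening: 0.999
grasp_force: 0.0
```

Request:
step_arm(moves=[{"tx":0.83,"ty":-0.95,"tz":-0.38,"ax":0,"ay":0,"az":0},{"tx":0.83,"ty":-0.95,"tz":-0.38,"ax":0,"ay":0,"az":0},{"tx":0.83,"ty":-0.95,"tz":-0.38,"ax":0,"ay":0,"az":0},{"tx":0,"ty":0,"tz":0,"ax":0,"ay":0,"az":0},{"tx":0,"ty":0,"tz":0,"ax":0,"ay":0,"az":0}])

```text
clock: 2.02
eef_pos: [430.5, -302.4, 360.4]
tcp_rot: [-3.142, 0.001, 0.089]
contact_force: [-0.6, 0.5, -0.5]
opening: 1.001
grasp_force: 0.0
```

Run:
```python
from h import *
grab('wrist','w1');print(r.sense()['clock'],r.sense()['eef_pos'],r.sense()['tcp_rot'],load('wrist')['T'][:3,3].round(1))
```

```text
2.075 [ 430.28347698 -302.62459445  360.29885657] [-3.14139204e+00  8.48825776e-04  8.78161192e-02] [ 513.9 -294.8  478.1]
```

View pics/w1.png

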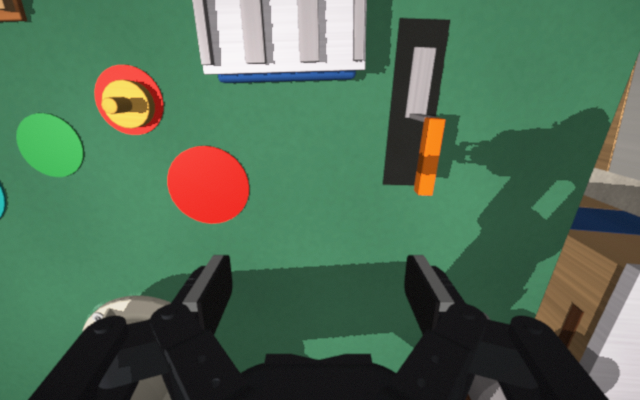

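The image shows the weight (127,104) on the small red mat (129,100), the large red disc (208,184), the pan's near half (285,35), the spatula blade (421,80) and its handle (430,155).

```bash
cat >> h.py <<'E'
def rect(n,lo,hi,box,z):
    L=load(n);h=cv2.cvtColor(L['p'],cv2.COLOR_RGB2HSV)
    m=cv2.inRange(h,np.array(lo),np.array(hi));u0,v0,u1,v1=box
    M=np.zeros_like(m);M[v0:v1,u0:u1]=m[v0:v1,u0:u1]
    k,lab,st,_=cv2.connectedComponentsWithStats(M);out=[]
    for i in range(1,k):
        if st[i,4]<15: continue
        v,u=np.nonzero(lab==i)
        w=np.array([onplane(n,a,b,z)[:2] for a,b in zip(u,v)]).astype(np.float32)
        c,s,a=cv2.minAreaRect(w);a=(a+45)%90-45
        print(i,st[i].tolist(),'c',np.round(c,1),'s',np.round(s,1),'deg',round(a,2),'mean',w.mean(0).round(1))
E
python3 - <<'E'
from h import *
h=cv2.cvtColor(load('wrist')['p'],cv2.COLOR_RGB2HSV)
for u,v in [(421,70),(430,140),(430,185),(405,150),(311,40),(280,40),(135,104),(110,104),(129,70),(285,76)]: print((u,v),h[v,u],load('wrist')['d'][v,u])
print('mat');rect('wrist',(0,0,0),(180,90,60),(375,5,455,195),3)
print('blade');rect('wrist',(0,0,110),(180,60,255),(395,40,450,125),6)
print('handle');rect('wrist',(5,150,120),(20,255,255),(400,100,460,205),95)
print('disc');rect('wrist',(18,80,60),(35,255,255),(90,60,170,140),21)
print('redmats');rect('wrist',(0,150,80),(8,255,255),(60,50,260,230),3)
print('top: disc');rect('top',(15,80,60),(35,255,255),(312,210,346,244),21)
print('redmats');rect('top',(0,150,80),(8,255,255),(310,205,390,290),3)
E
```

```text
(421, 70) [177  12 194] 437.1224
(430, 140) [ 15 226 249] 380.7092
(430, 185) [ 15 224 249] 401.04025
(405, 150) [20 19 40] 478.3147
(311, 40) [  0  10 199] 362.47595
(280, 40) [165   4 241] 375.72214
(135, 104) [ 19 170 129] 438.47372
(110, 104) [ 25 155 249] 404.4189
(129, 70) [  2 183 249] 440.12006
(285, 76) [108 178 168] 414.40067
mat
1 [383, 18, 67, 167, 5152] c [ 501.3 -440.3] s [238.2  69.1] deg 3.41 mean [ 513.6 -434.1]
blade
1 [405, 47, 31, 74, 1509] c [ 535.3 -442.4] s [99.9 31.5] deg 2.72 mean [ 538.9 -442. ]
handle
1 [414, 117, 32, 79, 1482] c [ 445.6 -443.1] s [100.4  26.5] deg 2.54 mean [ 448.7 -443.5]
disc
14 [102, 80, 52, 48, 1904] c [470.7 -24. ] s [71.9 65.3] deg -7.85 mean [471.8 -23.5]
redmats
1 [95, 65, 69, 70, 1688] c [475.1 -15.9] s [99.  99.4] deg -44.91 mean [483.4 -18.8]
2 [167, 146, 82, 78, 4967] c [ 350.8 -129.4] s [131.4 132.3] deg 5.1 mean [ 353.4 -129.4]
top: disc
1 [321, 218, 19, 19, 299] c [470.8 -19.9] s [61.4 61.3] deg -0.34 mean [470.6 -20.4]
redmats
1 [315, 212, 29, 29, 317] c [474.6 -16.7] s [96.5 96.4] deg -0.33 mean [478.4  -9.9]
2 [344, 243, 38, 38, 1156] c [ 352.2 -131. ] s [127.1 126.3] deg -0.38 mean [ 351.5 -130.1]
```

Request:
step_arm(moves=[{"tx":0.64,"ty":-0.96,"tz":-0.2,"ax":0,"ay":0,"az":0},{"tx":0.64,"ty":-0.96,"tz":-0.2,"ax":0,"ay":0,"az":0},{"tx":0.64,"ty":-0.96,"tz":-0.2,"ax":0,"ay":0,"az":0},{"tx":0.64,"ty":-0.96,"tz":-0.2,"ax":0,"ay":0,"az":0},{"tx":0.64,"ty":-0.96,"tz":-0.2,"ax":0,"ay":0,"az":0}])

```text
clock: 2.7
eef_pos: [499.9, -175.8, 385.5]
tcp_rot: [-3.142, 0.001, 0.087]
contact_force: [0.1, -0.5, 1.0]
opening: 1.0
grasp_force: 0.0
```

Request:
step_arm(moves=[{"tx":0.64,"ty":-0.96,"tz":-0.2,"ax":0,"ay":0,"az":0},{"tx":0.64,"ty":-0.96,"tz":-0.2,"ax":0,"ay":0,"az":0},{"tx":0.64,"ty":-0.96,"tz":-0.2,"ax":0,"ay":0,"az":0},{"tx":0,"ty":0,"tz":0,"ax":0,"ay":0,"az":0},{"tx":0,"ty":0,"tz":0,"ax":0,"ay":0,"az":0}])

```text
clock: 3.32
eef_pos: [541.0, -100.7, 400.3]
tcp_rot: [3.141, 0.001, 0.087]
contact_force: [0.3, 0.1, -0.2]
opening: 0.998
grasp_force: 0.0
```

Run:
```python
from h import *
grab('wrist','w2');s=r.sense();print(s['clock'],s['eef_pos'],s['tcp_rot'],load('wrist')['T'][:3,3].round(1))
```

```text
3.375 [ 540.90741875 -100.75897017  400.31094373] [3.14140087e+00 9.98320923e-04 8.70652990e-02] [624.5 -93.1 517.9]
```

View pics/w2.png

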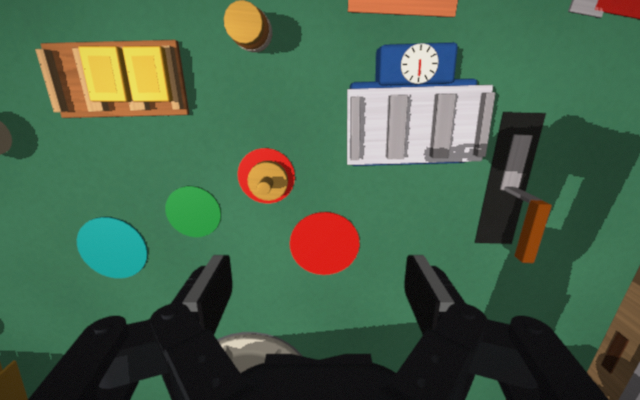

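The image shows the rack (115,78) with cakes at (102,74) and (147,74), the pan (420,125), the weight (266,182) and the spatula (525,195).

Run:
```python
from h import *
L=load('wrist')
c=np.hstack([cv2.resize(L['p'][72:178,335:505,::-1],None,fx=4,fy=4,interpolation=cv2.INTER_CUBIC)])
cv2.imwrite('pics/panw2.png',c)
c=cv2.resize(L['p'][30:130,30:200,::-1],None,fx=4,fy=4,interpolation=cv2.INTER_CUBIC);cv2.imwrite('pics/rackw2.png',c)
print('ribs');rect('wrist',(0,0,120),(180,40,218),(340,80,500,170),76)
print('plate');rect('wrist',(0,0,100),(180,40,255),(340,80,500,170),60)
print('cakes');rect('wrist',(22,160,225),(35,255,255),(70,30,180,112),42)
print('disc');rect('wrist',(15,80,60),(35,255,255),(240,155,290,205),21)
print('mat');rect('wrist',(0,150,80),(8,255,255),(235,140,300,206),3)
```

```text
ribs
1 [408, 80, 20, 4, 38] c [ 647.9 -227.5] s [ 3.8 25.8] deg 5.05 mean [ 647.8 -227.4]
2 [347, 85, 148, 80, 6962] c [ 589.4 -240.5] s [106.4 203.6] deg 6.69 mean [ 593.1 -235.8]
plate
1 [408, 80, 20, 4, 60] c [ 648.7 -232.4] s [ 4.  26.8] deg 5.05 mean [ 649.2 -232.5]
2 [347, 85, 148, 80, 10572] c [ 588.1 -246.1] s [110.2 211.5] deg 6.69 mean [ 590.8 -242.7]
cakes
1 [79, 47, 39, 47, 1180] c [624.1 221.2] s [61.8 51.3] deg 5.05 mean [625.4 222.1]
2 [123, 47, 45, 54, 1491] c [624.8 158. ] s [72.1 50.8] deg 5.84 mean [628.2 153.7]
11 [119, 71, 5, 25, 27] c [609.1 195.4] s [33.   2.1] deg 5.23 mean [609.6 195.1]
26 [91, 99, 23, 2, 24] c [584.1 226.1] s [ 1.4 33.1] deg 7.51 mean [584.  226.5]
disc
4 [248, 162, 40, 38, 1186] c [472.2 -21.1] s [65.4 66.6] deg 5.03 mean [473.1 -21. ]
mat
1 [238, 148, 57, 55, 1216] c [475.7 -15.4] s [97.8 98.8] deg 5.02 mean [485.4 -12.2]
```

View pics/panw2.png

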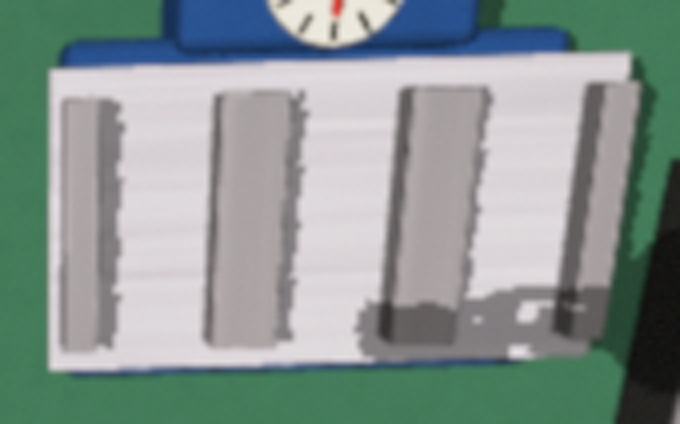

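View pics/rackw2.png

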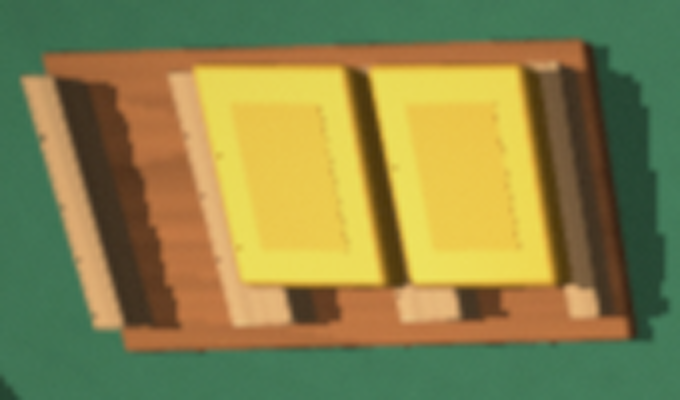

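The crops give clear corners for the ribs, plate, deck and cakes; I'll fit them to the known geometry.

```bash
cat > fit.py <<'E'
from h import *
from scipy.optimize import least_squares
def fit(n,off,sc,pts,g,Lfix=None):
    W=np.array([onplane(n,x/sc-.5+.5/sc+off[0],y/sc-.5+.5/sc+off[1],z)[:2] for x,y,_,_,z in pts]);P=np.array([q[2:4] for q in pts],float)
    R=lambda t:np.array([[np.cos(t),-np.sin(t)],[np.sin(t),np.cos(t)]])
    f=lambda q:(P@R(q[2]).T+q[:2]-W).ravel()
    s=least_squares(f,g,loss='soft_l1',f_scale=1.5);print(s.x.round(4),'res',np.abs(s.fun).round(1).reshape(-1,2).tolist())
    return s.x
E
python3 - <<'E'
from fit import *
pan=[(50,70,55,103,60),(632,53,55,-103,60),(50,370,-55,103,60)]
for (tl,tr,bl,br),y,w in [(((62,98),(98,98),(62,350),(97,350)),93,6),(((218,93),(296,93),(210,347),(283,347)),33,12),(((413,88),(489,86),(393,342),(461,343)),-33,12),(((605,84),(640,84),(575,337),(606,337)),-93,6)]:
    for (a,b),X,Y in [(tl,45,y+w),(tr,45,y-w),(bl,-45,y+w),(br,-45,y-w)]: pan.append((a,b,X,Y,76))
print('pan');fit('wrist',(335,72),4,pan,[588,-246,.1])
rack=[(44,53,55,103,10),(585,41,55,-103,10),(632,337,-55,-103,10),(125,350,-55,103,10),(22,77,45,99,26),(57,77,45,87,26),(95,328,-45,99,26),(123,328,-45,87,26),(233,323,-45,45,26),(290,320,-45,21,26),(461,320,-45,-45,26),(598,317,-45,-99,26),(560,62,45,-99,26)]
print('rack');fit('wrist',(30,30),4,rack,[610,215,.1])
for c in (((193,66),(345,66),(386,285),(243,285)),((370,66),(521,66),(556,285),(413,285))):
    print('cake');fit('wrist',(30,30),4,[(*p,X,Y,42) for p,(X,Y) in zip(c,((38,28),(38,-28),(-38,-28),(-38,28)))],[615,200,.1])
E
```

```text
pan
[ 5.881192e+02 -2.437841e+02  1.176000e-01] res [[0.8, 0.2], [1.1, 0.1], [0.3, 0.1], [0.2, 1.6], [0.5, 1.1], [1.3, 1.3], [1.1, 0.3], [0.2, 1.8], [0.6, 1.2], [0.9, 0.7], [0.5, 2.3], [0.4, 0.6], [0.2, 1.5], [0.9, 0.6], [0.0, 1.9], [1.0, 0.5], [1.3, 0.4], [0.9, 1.5], [0.5, 0.9]]
rack
[6.12387e+02 2.21311e+02 1.08400e-01] res [[0.7, 1.9], [1.0, 0.1], [1.4, 0.1], [0.5, 0.2], [1.0, 0.4], [1.2, 1.2], [0.1, 0.1], [0.3, 0.9], [0.9, 0.3], [1.4, 1.3], [0.1, 0.6], [0.1, 1.1], [0.0, 0.1]]
cake
[6.191358e+02 2.199349e+02 8.580000e-02] res [[0.9, 1.4], [1.0, 0.9], [0.9, 1.6], [1.0, 1.1]]
cake
[6.246759e+02 1.572990e+02 9.450000e-02] res [[0.7, 1.3], [1.3, 1.3], [0.7, 1.3], [1.3, 1.3]]
```

Request:
step_arm(moves=[{"tx":-0.276,"ty":-0.381,"tz":1,"ax":0,"ay":0,"az":0},{"tx":-0.276,"ty":-0.381,"tz":1,"ax":0,"ay":0,"az":0},{"tx":-0.276,"ty":-0.381,"tz":1,"ax":0,"ay":0,"az":0},{"tx":-0.276,"ty":-0.381,"tz":1,"ax":0,"ay":0,"az":0},{"tx":-0.276,"ty":-0.381,"tz":1,"ax":0,"ay":0,"az":0}])

```text
clock: 4.0
eef_pos: [502.2, -56.1, 274.9]
tcp_rot: [3.141, 0.0, 0.087]
contact_force: [-0.1, 0.2, -0.4]
opening: 0.998
grasp_force: 0.0
```

Request:
step_arm(moves=[{"tx":-0.276,"ty":-0.381,"tz":1,"ax":0,"ay":0,"az":0},{"tx":-0.276,"ty":-0.381,"tz":1,"ax":0,"ay":0,"az":0},{"tx":-0.276,"ty":-0.381,"tz":1,"ax":0,"ay":0,"az":0},{"tx":-0.276,"ty":-0.381,"tz":1,"ax":0,"ay":0,"az":0},{"tx":0,"ty":0,"tz":0,"ax":0,"ay":0,"az":0}])

```text
clock: 4.62
eef_pos: [470.1, -20.2, 174.4]
tcp_rot: [-3.141, 0.004, 0.088]
contact_force: [1.2, -0.0, -0.3]
opening: 0.997
grasp_force: 0.0
```

Run:
```python
from h import *
grab('wrist','w3');s=r.sense();print(s['clock'],s['eef_pos'],s['tcp_rot'])
rect('wrist',(15,80,60),(35,255,255),(200,120,440,399),21)
plan([471.5,-20.7,51])
```

```text
4.675 [471.55471971 -20.42421992 175.60498262] [3.14158859e+00 1.47912448e-03 8.76632034e-02]
13 [282, 147, 72, 70, 3933] c [472.3 -19.8] s [66.8 66.1] deg 5.05 mean [473.2 -19.7]
6 rows
{'tx': 0.001, 'ty': 0.002, 'tz': 0.831}
```

View pics/w3.png

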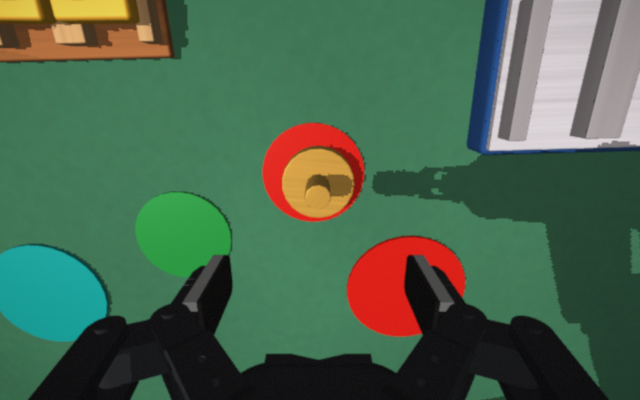

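The weight's knob is at (318,196), midway between the fingers, and its mat (314,170) is the smaller red one. The larger red is at (407,285).

Request:
step_arm(moves=[{"tx":0,"ty":0,"tz":1,"ax":0,"ay":0,"az":0},{"tx":0,"ty":0,"tz":1,"ax":0,"ay":0,"az":0},{"tx":0,"ty":0,"tz":1,"ax":0,"ay":0,"az":0},{"tx":0,"ty":0,"tz":1,"ax":0,"ay":0,"az":0},{"tx":0,"ty":0,"tz":0.98,"ax":0,"ay":0,"az":0}])

```text
clock: 5.3
eef_pos: [473.9, -20.6, 51.8]
tcp_rot: [3.141, -0.003, 0.087]
contact_force: [0.4, 1.0, 0.2]
opening: 0.996
grasp_force: 0.0
```

Request:
step_arm(moves=[{"tx":0,"ty":0,"tz":0,"ax":0,"ay":0,"az":0},{"tx":0,"ty":0,"tz":0,"ax":0,"ay":0,"az":0},{"tx":0,"ty":0,"tz":0,"ax":0,"ay":0,"az":0},{"tx":0,"ty":0,"tz":0,"ax":0,"ay":0,"az":0},{"tx":0,"ty":0,"tz":0,"ax":0,"ay":0,"az":0}], gripper=0, newtons=50)

```text
clock: 5.92
eef_pos: [472.8, -19.7, 52.5]
tcp_rot: [3.141, -0.002, 0.088]
contact_force: [-1.5, 0.4, 8.1]
opening: 0.24
grasp_force: 48.5
```

Request:
step_arm(moves=[{"tx":0,"ty":0,"tz":0,"ax":0,"ay":0,"az":0},{"tx":0,"ty":0,"tz":0,"ax":0,"ay":0,"az":0},{"tx":0,"ty":0,"tz":0,"ax":0,"ay":0,"az":0},{"tx":0,"ty":0,"tz":0,"ax":0,"ay":0,"az":0}])

```text
clock: 6.42
eef_pos: [472.9, -19.7, 52.5]
tcp_rot: [3.141, -0.002, 0.088]
contact_force: [-1.0, -0.0, 8.4]
opening: 0.24
grasp_force: 48.5
```

Request:
step_arm(moves=[{"tx":0,"ty":0,"tz":-0.6,"ax":0,"ay":0,"az":0},{"tx":0,"ty":0,"tz":-0.9,"ax":0,"ay":0,"az":0},{"tx":0,"ty":0,"tz":-0.9,"ax":0,"ay":0,"az":0},{"tx":0,"ty":0,"tz":-0.9,"ax":0,"ay":0,"az":0},{"tx":0,"ty":0,"tz":-0.9,"ax":0,"ay":0,"az":0}])

```text
clock: 7.05
eef_pos: [471.6, -19.7, 157.7]
tcp_rot: [3.142, 0.0, 0.088]
contact_force: [-0.7, -0.5, -4.4]
opening: 0.244
grasp_force: 49.4
```

Request:
step_arm(moves=[{"tx":0.35,"ty":0.85,"tz":0,"ax":0,"ay":0,"az":0},{"tx":0.35,"ty":0.85,"tz":0,"ax":0,"ay":0,"az":0},{"tx":0.35,"ty":0.85,"tz":0,"ax":0,"ay":0,"az":0},{"tx":0.35,"ty":0.85,"tz":0,"ax":0,"ay":0,"az":0},{"tx":0.35,"ty":0.85,"tz":0,"ax":0,"ay":0,"az":0}])

```text
clock: 7.68
eef_pos: [525.5, -123.1, 156.3]
tcp_rot: [-3.141, 0.0, 0.088]
contact_force: [1.0, 0.7, -4.6]
opening: 0.239
grasp_force: 49.5
```

Request:
step_arm(moves=[{"tx":0.35,"ty":0.85,"tz":0,"ax":0,"ay":0,"az":0},{"tx":0.35,"ty":0.85,"tz":0,"ax":0,"ay":0,"az":0},{"tx":0.35,"ty":0.85,"tz":0,"ax":0,"ay":0,"az":0},{"tx":0.35,"ty":0.85,"tz":0,"ax":0,"ay":0,"az":0},{"tx":0.35,"ty":0.85,"tz":0,"ax":0,"ay":0,"az":0}])

```text
clock: 8.3
eef_pos: [578.6, -225.1, 156.2]
tcp_rot: [-3.141, 0.0, 0.088]
contact_force: [0.2, -0.5, -5.6]
opening: 0.242
grasp_force: 49.5
```

Request:
step_arm(moves=[{"tx":0.3,"ty":0.75,"tz":0,"ax":0,"ay":0,"az":0},{"tx":0,"ty":0,"tz":0,"ax":0,"ay":0,"az":0},{"tx":0,"ty":0,"tz":0,"ax":0,"ay":0,"az":0}])

```text
clock: 8.68
eef_pos: [586.7, -241.5, 156.0]
tcp_rot: [-3.141, 0.001, 0.088]
contact_force: [0.1, -0.3, -4.5]
opening: 0.239
grasp_force: 49.6
```

Run:
```python
from h import *
grab('wrist','w4');s=r.sense();print(s['clock'],s['eef_pos'],s['tcp_rot'],s['contact_force'])
plan([588.8,-243.5,126])
```

```text
8.725 [ 586.61292647 -241.26975554  156.04754081] [-3.14092558e+00  8.25498417e-04  8.82586649e-02] [-0.562444    0.15039027 -4.66090195]
2 rows
{'tx': 0.04, 'ty': 0.049, 'tz': 0.601}
```

View pics/w4.png

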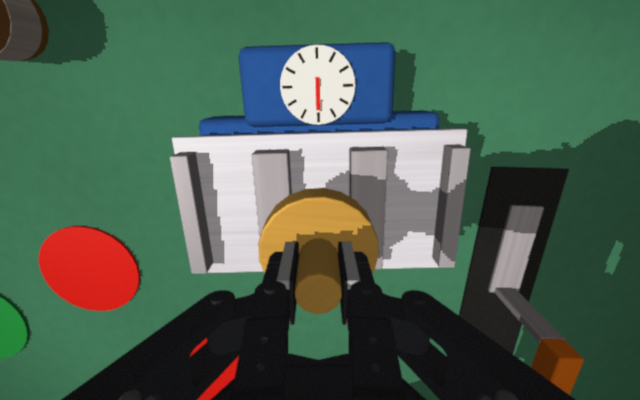

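The weight is held upright over the pan, disc at (319,230), with the plate corners at (173,137), (467,130), (192,272) and (455,266).

Run:
```python
from fit import *
fit('wrist',(0,0),1,[(173,137,55,103,60),(467,130,55,-103,60),(192,272,-55,103,60),(455,266,-55,-103,60),(171,153,45,99,76),(469,146,45,-99,76),(253,152,45,45,76),(288,150,45,21,76),(350,149,45,-21,76),(386,148,45,-45,76)],[588,-244,.1])
L=load('wrist');h=cv2.cvtColor(L['p'],cv2.COLOR_RGB2HSV);m=cv2.inRange(h,(12,80,60),(35,255,255))
# disc back half edge
P=[]
for u in range(262,378,6):
    v=np.nonzero(m[150:260,u])[0]
    if len(v): P.append(onplane('wrist',u,v[0]+150,124.5)[:2])
P=np.array(P);s=least_squares(lambda q:np.hypot(P[:,0]-q[0],P[:,1]-q[1])-34,[586,-241],loss='soft_l1');print('disc',s.x,np.abs(s.fun).max())
```

```text
[ 5.887398e+02 -2.435304e+02  1.143000e-01] res [[1.0, 1.3], [1.7, 0.5], [0.3, 3.0], [0.6, 4.0], [0.8, 1.6], [0.0, 1.7], [0.1, 1.4], [0.7, 0.4], [0.1, 1.1], [0.1, 1.6]]
disc [ 588.14369333 -241.28011951] 1.7611796601259044
```

Request:
step_arm(moves=[{"tx":0.05,"ty":0.1,"tz":0.5,"ax":0,"ay":0,"az":0},{"tx":0,"ty":0,"tz":0.5,"ax":0,"ay":0,"az":0},{"tx":0,"ty":0,"tz":0.12,"ax":0,"ay":0,"az":0},{"tx":0,"ty":0,"tz":0.12,"ax":0,"ay":0,"az":0},{"tx":0,"ty":0,"tz":0.12,"ax":0,"ay":0,"az":0}])

```text
clock: 9.35
eef_pos: [588.6, -244.1, 122.3]
tcp_rot: [3.142, -0.0, 0.088]
contact_force: [-0.1, 0.1, -2.4]
opening: 0.242
grasp_force: 49.9
```

Request:
step_arm(moves=[{"tx":0,"ty":0,"tz":0.1,"ax":0,"ay":0,"az":0},{"tx":0,"ty":0,"tz":0.1,"ax":0,"ay":0,"az":0},{"tx":0,"ty":0,"tz":0,"ax":0,"ay":0,"az":0},{"tx":0,"ty":0,"tz":0,"ax":0,"ay":0,"az":0}])

```text
clock: 9.85
eef_pos: [588.6, -244.2, 117.5]
tcp_rot: [3.142, -0.0, 0.088]
contact_force: [-0.9, 1.0, -1.4]
opening: 0.243
grasp_force: 50.1
```

Request:
step_arm(moves=[{"tx":0,"ty":0,"tz":0.1,"ax":0,"ay":0,"az":0},{"tx":0,"ty":0,"tz":0,"ax":0,"ay":0,"az":0},{"tx":0,"ty":0,"tz":0,"ax":0,"ay":0,"az":0}])

```text
clock: 10.22
eef_pos: [588.6, -244.2, 114.9]
tcp_rot: [3.142, -0.0, 0.088]
contact_force: [-2.3, 0.6, 0.2]
opening: 0.238
grasp_force: 50.2
```

Request:
step_arm(moves=[{"tx":0,"ty":0,"tz":0,"ax":0,"ay":0,"az":0},{"tx":0,"ty":0,"tz":0,"ax":0,"ay":0,"az":0},{"tx":0,"ty":0,"tz":0,"ax":0,"ay":0,"az":0},{"tx":0,"ty":0,"tz":0,"ax":0,"ay":0,"az":0},{"tx":0,"ty":0,"tz":0,"ax":0,"ay":0,"az":0}], gripper=1)

```text
clock: 10.85
eef_pos: [588.6, -244.2, 114.8]
tcp_rot: [3.142, -0.0, 0.088]
contact_force: [0.5, 0.1, -0.2]
opening: 1.002
grasp_force: 0.0
```

Request:
step_arm(moves=[{"tx":0,"ty":0,"tz":-1,"ax":0,"ay":0,"az":0},{"tx":0,"ty":0,"tz":-1,"ax":0,"ay":0,"az":0},{"tx":0,"ty":0,"tz":-1,"ax":0,"ay":0,"az":0},{"tx":0,"ty":0,"tz":-1,"ax":0,"ay":0,"az":0},{"tx":0,"ty":0,"tz":0,"ax":0,"ay":0,"az":0}])

```text
clock: 11.48
eef_pos: [589.6, -244.7, 216.8]
tcp_rot: [3.14, -0.003, 0.088]
contact_force: [-0.6, -0.7, -0.0]
opening: 0.996
grasp_force: 0.0
```

Request:
step_arm(moves=[{"tx":0,"ty":0,"tz":0,"ax":0,"ay":0,"az":0},{"tx":0,"ty":0,"tz":0,"ax":0,"ay":0,"az":0},{"tx":0,"ty":0,"tz":0,"ax":0,"ay":0,"az":0},{"tx":0,"ty":0,"tz":0,"ax":0,"ay":0,"az":0},{"tx":0,"ty":0,"tz":0,"ax":0,"ay":0,"az":0}])

```text
clock: 12.1
eef_pos: [588.5, -244.1, 214.6]
tcp_rot: [-3.142, 0.0, 0.088]
contact_force: [-0.5, 0.5, -0.2]
opening: 0.999
grasp_force: 0.0
```

Run:
```python
from fit import *
grab('wrist','w5');s=r.sense();print(s['clock'],s['eef_pos'],s['tcp_rot'],s['contact_force'])
rect('wrist',(12,80,60),(35,255,255),(200,100,440,399),83)
C=cloud('wrist');h=cv2.cvtColor(load('wrist')['p'],cv2.COLOR_RGB2HSV);m=cv2.inRange(h,(12,80,60),(35,255,255))>0
m[:100]=0;m[:,:200]=0;m[:,440:]=0
Q=C[m];print('z hist',np.percentile(Q[:,2],[5,25,50,75,95,99]))
D=Q[abs(Q[:,2]-np.median(Q[:,2]))<4];print('disc',D.mean(0),(D.min(0)+D.max(0))/2)
K=Q[Q[:,2]>np.median(Q[:,2])+31];print('knob',K.mean(0),len(K))
```

```text
12.15 [ 588.50452804 -244.13218861  214.67509787] [-3.14153482e+00  1.31473916e-04  8.80482754e-02] [-0.07357224  0.48425198 -0.28115686]
1 [280, 154, 77, 76, 4629] c [ 588.5 -244.3] s [68.3 66.2] deg 5.05 mean [ 589.1 -244.2]
z hist [ 81.32590459  82.65985952  83.26221435  84.05835175 119.28679724
 120.18015275]
disc [ 591.09122156 -243.86728837   83.06088562] [ 587.01886134 -244.47546581   83.19474924]
knob [ 590.53897369 -243.71944601  125.23676764] 634
```

Request:
step_arm(moves=[{"tx":0,"ty":0,"tz":1,"ax":0,"ay":0,"az":0},{"tx":0,"ty":0,"tz":1,"ax":0,"ay":0,"az":0},{"tx":0,"ty":0,"tz":1,"ax":0,"ay":0,"az":0},{"tx":0,"ty":0,"tz":0.94,"ax":0,"ay":0,"az":0},{"tx":0,"ty":0,"tz":0,"ax":0,"ay":0,"az":0}])

```text
clock: 12.78
eef_pos: [587.3, -243.7, 114.6]
tcp_rot: [-3.14, 0.003, 0.088]
contact_force: [-0.8, 0.0, 1.0]
opening: 0.998
grasp_force: 0.0
```

Request:
step_arm(moves=[{"tx":0,"ty":0,"tz":0,"ax":0,"ay":0,"az":0},{"tx":0,"ty":0,"tz":0,"ax":0,"ay":0,"az":0},{"tx":0,"ty":0,"tz":0,"ax":0,"ay":0,"az":0},{"tx":0,"ty":0,"tz":0,"ax":0,"ay":0,"az":0},{"tx":0,"ty":0,"tz":0,"ax":0,"ay":0,"az":0}], gripper=0, newtons=50)

```text
clock: 13.4
eef_pos: [588.8, -244.2, 116.5]
tcp_rot: [3.141, -0.001, 0.088]
contact_force: [1.0, -1.5, 0.4]
opening: 0.238
grasp_force: 48.8
```

Request:
step_arm(moves=[{"tx":0,"ty":0,"tz":-0.3,"ax":0,"ay":0,"az":0},{"tx":0,"ty":0,"tz":-0.4,"ax":0,"ay":0,"az":0},{"tx":0,"ty":0,"tz":-0.6,"ax":0,"ay":0,"az":0},{"tx":0,"ty":0,"tz":-0.6,"ax":0,"ay":0,"az":0},{"tx":0,"ty":0,"tz":0,"ax":0,"ay":0,"az":0}])

```text
clock: 14.02
eef_pos: [589.5, -244.5, 165.7]
tcp_rot: [3.14, -0.003, 0.088]
contact_force: [-0.3, -0.1, -5.4]
opening: 0.242
grasp_force: 49.0
```

Request:
step_arm(moves=[{"tx":-0.34,"ty":-0.86,"tz":0,"ax":0,"ay":0,"az":0},{"tx":-0.34,"ty":-0.86,"tz":0,"ax":0,"ay":0,"az":0},{"tx":-0.34,"ty":-0.86,"tz":0,"ax":0,"ay":0,"az":0},{"tx":-0.34,"ty":-0.86,"tz":0,"ax":0,"ay":0,"az":0},{"tx":-0.34,"ty":-0.86,"tz":0,"ax":0,"ay":0,"az":0}])

```text
clock: 14.65
eef_pos: [536.1, -139.5, 163.8]
tcp_rot: [-3.142, -0.0, 0.088]
contact_force: [-0.2, 1.6, -4.8]
opening: 0.236
grasp_force: 49.4
```

Request:
step_arm(moves=[{"tx":-0.34,"ty":-0.86,"tz":0,"ax":0,"ay":0,"az":0},{"tx":-0.34,"ty":-0.86,"tz":0,"ax":0,"ay":0,"az":0},{"tx":-0.34,"ty":-0.86,"tz":0,"ax":0,"ay":0,"az":0},{"tx":-0.34,"ty":-0.86,"tz":0,"ax":0,"ay":0,"az":0},{"tx":-0.34,"ty":-0.86,"tz":0.5,"ax":0,"ay":0,"az":0}])

```text
clock: 15.28
eef_pos: [485.1, -36.2, 152.0]
tcp_rot: [3.141, -0.002, 0.088]
contact_force: [-0.2, 1.2, -4.7]
opening: 0.243
grasp_force: 49.5
```

Request:
step_arm(moves=[{"tx":-0.34,"ty":-0.86,"tz":0.9,"ax":0,"ay":0,"az":0},{"tx":0,"ty":0,"tz":0.9,"ax":0,"ay":0,"az":0},{"tx":0,"ty":0,"tz":0.9,"ax":0,"ay":0,"az":0},{"tx":0,"ty":0,"tz":0,"ax":0,"ay":0,"az":0},{"tx":0,"ty":0,"tz":0,"ax":0,"ay":0,"az":0}])

```text
clock: 15.9
eef_pos: [474.9, -16.5, 84.5]
tcp_rot: [3.141, -0.001, 0.088]
contact_force: [0.0, 0.6, -4.5]
opening: 0.242
grasp_force: 49.7
```

Run:
```python
from h import *
s=r.sense();print(s['clock'],s['eef_pos'],s['tcp_rot'],s['contact_force'])
plan([475.2,-16.5,54.5])
```

```text
15.9 [474.9127372  -16.52660927  84.45607069] [ 3.14148817e+00 -7.09369066e-04  8.82163859e-02] [ 0.02598001  0.63038393 -4.45347154]
2 rows
{'tx': 0.005, 'tz': 0.599}
```

Request:
step_arm(moves=[{"tx":0,"ty":0,"tz":0.6,"ax":0,"ay":0,"az":0},{"tx":0,"ty":0,"tz":0.4,"ax":0,"ay":0,"az":0},{"tx":0,"ty":0,"tz":0.12,"ax":0,"ay":0,"az":0},{"tx":0,"ty":0,"tz":0.06,"ax":0,"ay":0,"az":0},{"tx":0,"ty":0,"tz":0,"ax":0,"ay":0,"az":0}])

```text
clock: 16.52
eef_pos: [473.9, -16.8, 55.0]
tcp_rot: [-3.141, 0.002, 0.088]
contact_force: [-6.7, 0.4, 13.7]
opening: 0.24
grasp_force: 52.0
```

Down (13.7 N). Release and rise.

Request:
step_arm(moves=[{"tx":0,"ty":0,"tz":-0.04,"ax":0,"ay":0,"az":0},{"tx":0,"ty":0,"tz":0,"ax":0,"ay":0,"az":0}])

```text
clock: 16.77
eef_pos: [474.8, -16.8, 55.3]
tcp_rot: [3.142, -0.0, 0.088]
contact_force: [-0.7, 0.5, -4.1]
opening: 0.236
grasp_force: 50.1
```

Request:
step_arm(moves=[{"tx":0,"ty":0,"tz":0,"ax":0,"ay":0,"az":0},{"tx":0,"ty":0,"tz":0,"ax":0,"ay":0,"az":0},{"tx":0,"ty":0,"tz":0,"ax":0,"ay":0,"az":0},{"tx":0,"ty":0,"tz":0,"ax":0,"ay":0,"az":0},{"tx":0,"ty":0,"tz":0,"ax":0,"ay":0,"az":0}], gripper=1)

```text
clock: 17.4
eef_pos: [474.6, -16.8, 55.3]
tcp_rot: [3.142, -0.0, 0.088]
contact_force: [-0.3, -0.4, 0.8]
opening: 0.999
grasp_force: 0.0
```

Request:
step_arm(moves=[{"tx":0,"ty":0,"tz":-1,"ax":0,"ay":0,"az":0},{"tx":0,"ty":0,"tz":-1,"ax":0,"ay":0,"az":0},{"tx":0,"ty":0,"tz":-1,"ax":0,"ay":0,"az":0},{"tx":0,"ty":0,"tz":-1,"ax":0,"ay":0,"az":0},{"tx":0,"ty":0,"tz":-1,"ax":0,"ay":0,"az":0}])

```text
clock: 18.02
eef_pos: [474.4, -16.8, 181.1]
tcp_rot: [3.142, 0.0, 0.088]
contact_force: [0.7, 0.7, 0.3]
opening: 0.999
grasp_force: 0.0
```

Run:
```python
from fit import *
grab('wrist','w6');s=r.sense();print(s['clock'],s['eef_pos'],s['tcp_rot'],s['contact_force'])
print('w');rect('wrist',(12,80,60),(35,255,255),(230,100,400,300),21)
print('m');rect('wrist',(0,150,80),(8,255,255),(230,100,400,250),3)
```

```text
18.075 [476.05552135 -16.83137573 183.96168262] [ 3.14109021 -0.00392619  0.08809806] [ 1.84398655 -0.44874984  3.25039814]
w
21 [283, 149, 71, 69, 3821] c [473.8 -17.1] s [67.6 66.9] deg 5.07 mean [474.7 -17.1]
m
1 [267, 128, 99, 96, 3605] c [474.8 -15. ] s [99.1 99.4] deg 5.07 mean [485.1 -11.8]
2 [373, 239, 27, 11, 190] c [407.3 -97.7] s [12.2 28.5] deg 5.04 mean [ 406.  -101.2]
```

Request:
step_arm(moves=[{"tx":0,"ty":0.5,"tz":0,"ax":0,"ay":0,"az":0.027},{"tx":-0.08,"ty":0.95,"tz":0,"ax":0,"ay":0,"az":0},{"tx":-0.08,"ty":0.95,"tz":0,"ax":0,"ay":0,"az":0},{"tx":-0.08,"ty":0.95,"tz":0,"ax":0,"ay":0,"az":0},{"tx":-0.08,"ty":0.95,"tz":0,"ax":0,"ay":0,"az":0}])

```text
clock: 18.7
eef_pos: [471.2, -125.8, 179.0]
tcp_rot: [-3.141, 0.002, 0.044]
contact_force: [0.3, 0.5, -0.4]
opening: 1.005
grasp_force: 0.0
```

Request:
step_arm(moves=[{"tx":-0.08,"ty":0.95,"tz":0,"ax":0,"ay":0,"az":0},{"tx":-0.08,"ty":0.95,"tz":0,"ax":0,"ay":0,"az":0},{"tx":-0.08,"ty":0.95,"tz":0,"ax":0,"ay":0,"az":0},{"tx":-0.08,"ty":0.95,"tz":0,"ax":0,"ay":0,"az":0},{"tx":-0.08,"ty":0.95,"tz":0,"ax":0,"ay":0,"az":0}])

```text
clock: 19.32
eef_pos: [466.4, -244.8, 178.8]
tcp_rot: [-3.141, 0.002, 0.044]
contact_force: [0.6, 0.2, -0.4]
opening: 0.998
grasp_force: 0.0
```

Request:
step_arm(moves=[{"tx":-0.08,"ty":0.95,"tz":0,"ax":0,"ay":0,"az":0},{"tx":-0.08,"ty":0.95,"tz":0,"ax":0,"ay":0,"az":0},{"tx":-0.08,"ty":0.95,"tz":0,"ax":0,"ay":0,"az":0},{"tx":-0.08,"ty":0.95,"tz":0,"ax":0,"ay":0,"az":0},{"tx":-0.08,"ty":0.95,"tz":0,"ax":0,"ay":0,"az":0}])

```text
clock: 19.95
eef_pos: [462.6, -364.2, 180.0]
tcp_rot: [-3.141, 0.0, 0.045]
contact_force: [0.3, 0.0, 0.2]
opening: 1.003
grasp_force: 0.0
```

Request:
step_arm(moves=[{"tx":-0.08,"ty":0.95,"tz":0,"ax":0,"ay":0,"az":0},{"tx":-0.08,"ty":0.95,"tz":0,"ax":0,"ay":0,"az":0},{"tx":-0.08,"ty":0.95,"tz":0,"ax":0,"ay":0,"az":0},{"tx":0,"ty":0,"tz":0,"ax":0,"ay":0,"az":0},{"tx":0,"ty":0,"tz":0,"ax":0,"ay":0,"az":0}])

```text
clock: 20.58
eef_pos: [460.0, -433.9, 180.0]
tcp_rot: [-3.141, 0.0, 0.045]
contact_force: [-0.3, -0.0, -0.6]
opening: 1.002
grasp_force: 0.0
```

Run:
```python
from fit import *
grab('wrist','w7');s=r.sense();print(s['clock'],s['eef_pos'],s['tcp_rot'],s['contact_force'])
print('mat');rect('wrist',(0,0,0),(180,90,60),(200,0,440,250),3)
print('blade');rect('wrist',(0,0,110),(180,60,255),(240,0,400,250),6)
print('handle');rect('wrist',(5,150,120),(20,255,255),(240,50,400,400),95)
```

```text
20.625 [ 460.02709414 -433.57283996  180.13923658] [-3.14090077e+00  3.17315744e-04  4.56955404e-02] [-0.29774629 -0.50592783 -0.31597945]
mat
1 [285, 0, 83, 249, 11292] c [ 499.4 -440.8] s [234.5  69.1] deg 3.54 mean [ 524.9 -435.9]
blade
1 [314, 41, 36, 111, 3594] c [ 536.9 -442.1] s [95.7 30.9] deg 2.64 mean [ 541.6 -441.9]
handle
1 [320, 162, 30, 129, 3468] c [ 446.9 -446.1] s [103.   20.2] deg 2.76 mean [ 450.5 -445.8]
```

View pics/w7.png

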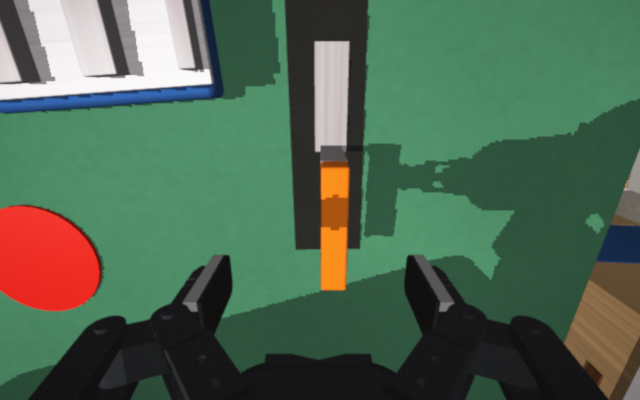

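Spatula seen: blade (332,95), handle (335,226), 12 mm to the right of the gripper's middle.

Request:
step_arm(moves=[{"tx":0,"ty":0.48,"tz":0,"ax":0,"ay":0,"az":0},{"tx":0,"ty":0,"tz":0.9,"ax":0,"ay":0,"az":0},{"tx":0,"ty":0,"tz":0.9,"ax":0,"ay":0,"az":0},{"tx":0,"ty":0,"tz":0.9,"ax":0,"ay":0,"az":0},{"tx":0,"ty":0,"tz":0.9,"ax":0,"ay":0,"az":0}])

```text
clock: 21.25
eef_pos: [461.0, -446.5, 89.8]
tcp_rot: [3.141, -0.0, 0.046]
contact_force: [-0.4, 0.5, 0.4]
opening: 1.0
grasp_force: 0.0
```

Request:
step_arm(moves=[{"tx":0,"ty":0,"tz":0,"ax":0,"ay":0,"az":0},{"tx":0,"ty":0,"tz":0,"ax":0,"ay":0,"az":0}])

```text
clock: 21.5
eef_pos: [461.1, -446.6, 91.1]
tcp_rot: [3.141, -0.001, 0.046]
contact_force: [0.6, 0.6, 0.3]
opening: 0.998
grasp_force: 0.0
```

Request:
step_arm(moves=[{"tx":0,"ty":0,"tz":0,"ax":0,"ay":0,"az":0},{"tx":0,"ty":0,"tz":0,"ax":0,"ay":0,"az":0},{"tx":0,"ty":0,"tz":0,"ax":0,"ay":0,"az":0},{"tx":0,"ty":0,"tz":0,"ax":0,"ay":0,"az":0},{"tx":0,"ty":0,"tz":0,"ax":0,"ay":0,"az":0}], gripper=0, newtons=100)

```text
clock: 22.12
eef_pos: [460.7, -446.1, 90.7]
tcp_rot: [3.141, -0.0, 0.046]
contact_force: [-1.5, 1.5, 6.0]
opening: 0.218
grasp_force: 97.6
```

Request:
step_arm(moves=[{"tx":0,"ty":0,"tz":0,"ax":0,"ay":0,"az":0},{"tx":0,"ty":0,"tz":0,"ax":0,"ay":0,"az":0},{"tx":0,"ty":0,"tz":0,"ax":0,"ay":0,"az":0}])

```text
clock: 22.5
eef_pos: [460.7, -446.1, 90.7]
tcp_rot: [3.142, -0.0, 0.046]
contact_force: [-2.0, 2.5, 6.2]
opening: 0.215
grasp_force: 97.6
```

Request:
step_arm(moves=[{"tx":0,"ty":0,"tz":-0.5,"ax":0,"ay":0,"az":0},{"tx":0,"ty":0,"tz":-1,"ax":0,"ay":0,"az":0},{"tx":0,"ty":0,"tz":-1,"ax":0,"ay":0,"az":0},{"tx":0,"ty":0,"tz":-1,"ax":0,"ay":0,"az":0},{"tx":0,"ty":-0.4,"tz":-1,"ax":0,"ay":0,"az":-0.04}])

```text
clock: 23.12
eef_pos: [460.2, -436.5, 204.1]
tcp_rot: [3.141, -0.0, 0.109]
contact_force: [0.7, 1.2, -1.1]
opening: 0.218
grasp_force: 97.7
```

Request:
step_arm(moves=[{"tx":0.05,"ty":-0.96,"tz":-0.4,"ax":0,"ay":0,"az":0},{"tx":0.05,"ty":-0.96,"tz":0,"ax":0,"ay":0,"az":0},{"tx":0.05,"ty":-0.96,"tz":0,"ax":0,"ay":0,"az":0},{"tx":0.05,"ty":-0.96,"tz":0,"ax":0,"ay":0,"az":0},{"tx":0.05,"ty":-0.96,"tz":0,"ax":0,"ay":0,"az":0}])

```text
clock: 23.75
eef_pos: [453.2, -314.2, 212.3]
tcp_rot: [-3.141, 0.001, 0.109]
contact_force: [0.2, -0.5, -1.6]
opening: 0.215
grasp_force: 97.8
```

Request:
step_arm(moves=[{"tx":0.05,"ty":-0.96,"tz":0,"ax":0,"ay":0,"az":0},{"tx":0.05,"ty":-0.96,"tz":0,"ax":0,"ay":0,"az":0},{"tx":0.05,"ty":-0.96,"tz":0,"ax":0,"ay":0,"az":0},{"tx":0.05,"ty":-0.96,"tz":0,"ax":0,"ay":0,"az":0},{"tx":0.05,"ty":-0.96,"tz":0,"ax":0,"ay":0,"az":0}])

```text
clock: 24.38
eef_pos: [446.5, -194.6, 212.8]
tcp_rot: [3.142, -0.0, 0.108]
contact_force: [0.3, 0.1, -0.4]
opening: 0.218
grasp_force: 97.8
```

Request:
step_arm(moves=[{"tx":0.05,"ty":-0.96,"tz":0,"ax":0,"ay":0,"az":0},{"tx":0.05,"ty":-0.96,"tz":0,"ax":0,"ay":0,"az":0},{"tx":0.05,"ty":-0.96,"tz":0,"ax":0,"ay":0,"az":0},{"tx":0.05,"ty":-0.96,"tz":0,"ax":0,"ay":0,"az":0},{"tx":0.05,"ty":-0.96,"tz":0,"ax":0,"ay":0,"az":0}])

```text
clock: 25.0
eef_pos: [439.5, -74.8, 212.9]
tcp_rot: [3.142, -0.0, 0.108]
contact_force: [0.4, 0.3, -1.1]
opening: 0.217
grasp_force: 97.8
```

Request:
step_arm(moves=[{"tx":0.05,"ty":-0.96,"tz":0,"ax":0,"ay":0,"az":0},{"tx":0.05,"ty":-0.96,"tz":0,"ax":0,"ay":0,"az":0},{"tx":0.05,"ty":-0.96,"tz":0,"ax":0,"ay":0,"az":0},{"tx":0.05,"ty":-0.96,"tz":0,"ax":0,"ay":0,"az":0},{"tx":0.05,"ty":-0.96,"tz":0,"ax":0,"ay":0,"az":0}])

```text
clock: 25.62
eef_pos: [432.6, 45.1, 212.9]
tcp_rot: [-3.142, -0.0, 0.109]
contact_force: [0.2, -0.4, -0.5]
opening: 0.219
grasp_force: 97.8
```

Request:
step_arm(moves=[{"tx":0.05,"ty":-0.96,"tz":0,"ax":0,"ay":0,"az":0},{"tx":0.05,"ty":-0.96,"tz":0,"ax":0,"ay":0,"az":0},{"tx":0.05,"ty":-0.96,"tz":0,"ax":0,"ay":0,"az":0},{"tx":0.05,"ty":-0.96,"tz":0,"ax":0,"ay":0,"az":0},{"tx":0.05,"ty":-0.96,"tz":0,"ax":0,"ay":0,"az":0}])

```text
clock: 26.25
eef_pos: [425.7, 165.0, 212.9]
tcp_rot: [-3.141, -0.0, 0.109]
contact_force: [0.5, 0.4, -0.7]
opening: 0.218
grasp_force: 97.8
```

Request:
step_arm(moves=[{"tx":0,"ty":-0.5,"tz":0,"ax":0,"ay":0,"az":0},{"tx":0,"ty":0,"tz":0,"ax":0,"ay":0,"az":0},{"tx":0,"ty":0,"tz":0,"ax":0,"ay":0,"az":0}])

```text
clock: 26.62
eef_pos: [424.8, 175.7, 212.7]
tcp_rot: [3.141, 0.0, 0.109]
contact_force: [0.7, -0.7, -1.7]
opening: 0.216
grasp_force: 97.8
```

Run:
```python
from fit import *
grab('wrist','w8');s=r.sense();print(s['clock'],s['eef_pos'],s['tcp_rot'],s['contact_force'],s['opening'])
bz=s['eef_pos'][2]-87.7
print('blade');rect('wrist',(0,0,110),(180,60,255),(230,0,410,260),bz+3)
print('handle');rect('wrist',(5,150,120),(20,255,255),(280,50,360,400),bz+92)
C=cloud('wrist')
for v in range(20,200,20): print(v,C[v-1:v+2,316:321].reshape(-1,3).mean(0).round(1),end=';')
plan([423.5,200.8,104.7],[math.pi,0,.108])
```

```text
26.675 [424.86159322 175.59340369 212.76113968] [3.14134706e+00 1.46853060e-04 1.08076396e-01] [-1.23806835  0.2917884  -1.59206993] 0.21610436944717115
blade
1 [292, 18, 51, 159, 7366] c [500.4 184.4] s [95.9 30.7] deg 6.34 mean [506.  185.1]
2 [296, 202, 16, 5, 35] c [432.2 187. ] s [ 2.8 11.1] deg 18.25 mean [432.1 187.1]
3 [326, 202, 13, 3, 27] c [434.2 166.6] s [1.5 8.5] deg 6.22 mean [434.5 166.5]
handle
1 [294, 205, 48, 155, 6021] c [425.6 176. ] s [79.6 19.4] deg 6.4 mean [426.7 176.1]
20 [547.  189.  128.1];40 [536.6 187.8 127.8];60 [525.6 186.6 128.1];80 [514.3 185.4 128. ];100 [502.5 184.1 128.2];120 [490.1 182.7 128. ];140 [477.3 181.3 128.2];160 [464.  179.9 128.2];180 [458.9 179.4 159.3];5 rows
{'tx': 0.011, 'ty': -0.202, 'tz': 0.864}
```

View pics/w8.png

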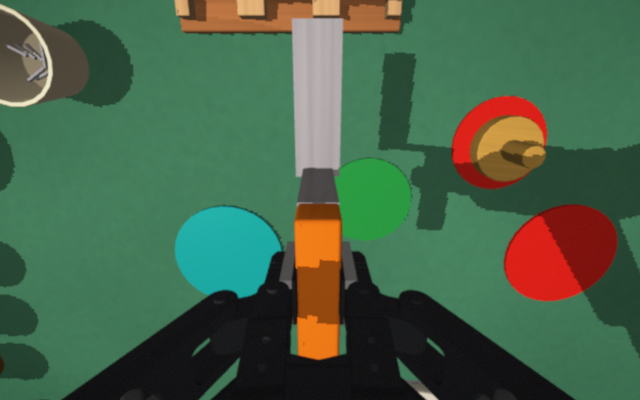

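The blade (318,97) is level and straight ahead of the gripper; the staple pot (25,55) and the weight (510,147) are clear of it.

Request:
step_arm(moves=[{"tx":0.01,"ty":-0.2,"tz":0.86,"ax":0,"ay":0,"az":0},{"tx":0.01,"ty":-0.2,"tz":0.86,"ax":0,"ay":0,"az":0},{"tx":0.01,"ty":-0.2,"tz":0.86,"ax":0,"ay":0,"az":0},{"tx":0.01,"ty":-0.2,"tz":0.86,"ax":0,"ay":0,"az":0},{"tx":0.01,"ty":-0.2,"tz":0.86,"ax":0,"ay":0,"az":0}])

```text
clock: 27.3
eef_pos: [423.8, 200.6, 104.7]
tcp_rot: [3.142, -0.0, 0.107]
contact_force: [0.1, -0.4, -0.5]
opening: 0.214
grasp_force: 98.0
```

Request:
step_arm(moves=[{"tx":0,"ty":0,"tz":0,"ax":0,"ay":0,"az":0},{"tx":0,"ty":0,"tz":0,"ax":0,"ay":0,"az":0}])

```text
clock: 27.55
eef_pos: [423.9, 200.8, 105.8]
tcp_rot: [-3.142, -0.0, 0.108]
contact_force: [-0.6, 0.3, -1.6]
opening: 0.218
grasp_force: 97.9
```

Run:
```python
from fit import *
grab('wrist','w9');s=r.sense();print(s['clock'],s['eef_pos'],s['tcp_rot'])
cv2.imwrite('pics/w9c.png',cv2.resize(cv2.imread('pics/w9.png')[:200,120:520],None,fx=2,fy=2,interpolation=cv2.INTER_CUBIC))
rect('wrist',(0,0,110),(180,60,255),(230,0,410,200),s['eef_pos'][2]-84.7)
```

```text
27.6 [424.13972233 200.97080182 106.12012426] [-3.14125087e+00 -1.12158257e-03  1.07937256e-01]
1 [291, 18, 53, 160, 7408] c [499.2 209.4] s [96.5 30.7] deg 6.25 mean [505.2 210.2]
```

View pics/w9c.png

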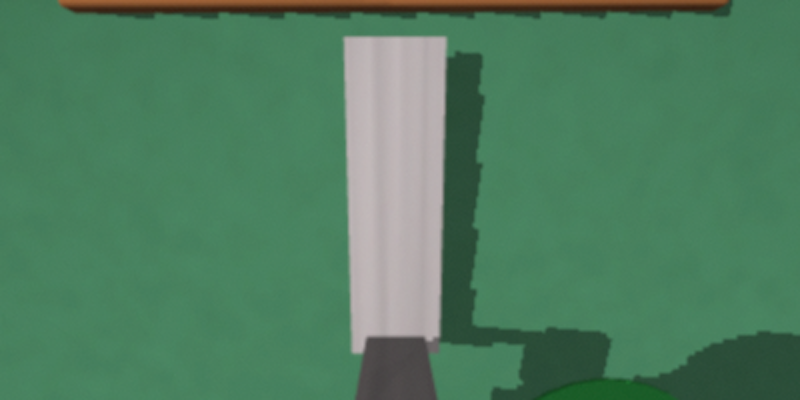

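The blade's middle line (395) agrees with the middle of the deck's front edge (62–728). Driving in under the middle cake.

Request:
step_arm(moves=[{"tx":0.4,"ty":0,"tz":0.06,"ax":0,"ay":0,"az":0},{"tx":0.4,"ty":0,"tz":0,"ax":0,"ay":0,"az":0},{"tx":0.4,"ty":0,"tz":0,"ax":0,"ay":0,"az":0},{"tx":0.4,"ty":0,"tz":0,"ax":0,"ay":0,"az":0},{"tx":0.4,"ty":0,"tz":0,"ax":0,"ay":0,"az":0}])

```text
clock: 28.22
eef_pos: [474.0, 206.6, 103.7]
tcp_rot: [3.142, 0.0, 0.108]
contact_force: [0.9, 0.7, -0.9]
opening: 0.216
grasp_force: 97.9
```

Request:
step_arm(moves=[{"tx":0.4,"ty":0,"tz":0,"ax":0,"ay":0,"az":0},{"tx":0.4,"ty":0,"tz":0,"ax":0,"ay":0,"az":0},{"tx":0.4,"ty":0,"tz":0,"ax":0,"ay":0,"az":0},{"tx":0.4,"ty":0,"tz":0,"ax":0,"ay":0,"az":0},{"tx":0,"ty":0,"tz":0,"ax":0,"ay":0,"az":0}])

```text
clock: 28.85
eef_pos: [513.8, 211.0, 103.8]
tcp_rot: [-3.141, -0.001, 0.108]
contact_force: [0.7, -0.4, -1.1]
opening: 0.217
grasp_force: 97.9
```

Request:
step_arm(moves=[{"tx":0.4,"ty":0,"tz":0,"ax":0,"ay":0,"az":0},{"tx":0.4,"ty":0,"tz":0,"ax":0,"ay":0,"az":0},{"tx":0.1,"ty":0,"tz":0,"ax":0,"ay":0,"az":0},{"tx":0,"ty":0,"tz":0,"ax":0,"ay":0,"az":0},{"tx":0,"ty":0,"tz":0,"ax":0,"ay":0,"az":0}])

```text
clock: 29.48
eef_pos: [535.0, 213.2, 103.7]
tcp_rot: [3.141, 0.0, 0.108]
contact_force: [0.2, -0.2, -1.1]
opening: 0.215
grasp_force: 97.9
```

Run:
```python
from fit import *
grab('wrist','w10');s=r.sense();print(s['clock'],s['eef_pos'],s['tcp_rot'],s['contact_force'])
d=s['eef_pos']-np.array([612.4,221.3,0]);c,q=np.cos(.108),np.sin(.108);print('rack',d[0]*c+d[1]*q,-d[0]*q+d[1]*c)
rect('wrist',(22,160,215),(35,255,255),(150,0,640,250),42)
```

```text
29.525 [535.0048784  213.25245721 103.70136701] [3.14149003e+00 4.18455933e-04 1.08515999e-01] [-0.41963936 -0.68021457 -0.87529883]
rack -77.81163782201104 0.34177822426240034
1 [272, 15, 97, 136, 4813] c [619.3 222.3] s [70.5 50.6] deg 4.11 mean [625.8 230.9]
3 [393, 21, 7, 11, 24] c [654.8 185.6] s [1.9 5.1] deg -15.48 mean [654.8 185.6]
24 [387, 35, 20, 63, 460] c [635.1 180.8] s [31.2  8.5] deg 5.84 mean [636.4 181.6]
50 [350, 84, 11, 11, 42] c [620.8 202.3] s [5.3 5.3] deg -14.08 mean [621.6 202.6]
53 [386, 88, 17, 29, 141] c [616.8 179.5] s [ 5.9 16.6] deg -26.57 mean [616.7 179.5]
64 [349, 103, 4, 8, 15] c [611.9 203.6] s [1.4 4.1] deg -11.06 mean [612.1 203.3]
65 [355, 103, 4, 9, 25] c [611.9 199.6] s [4.4 1.7] deg 8.51 mean [612.  199.7]
71 [384, 109, 17, 23, 103] c [607.  177.6] s [ 4.8 14. ] deg -28.12 mean [607.1 177.3]
85 [383, 126, 19, 24, 119] c [596.  175.6] s [ 7.3 15.3] deg -31.2 mean [596.1 176. ]
```

Request:
step_arm(moves=[{"tx":0,"ty":0,"tz":-0.2,"ax":0,"ay":0,"az":0},{"tx":0,"ty":0,"tz":-0.1,"ax":0,"ay":0,"az":0},{"tx":0,"ty":0,"tz":-0.1,"ax":0,"ay":0,"az":0},{"tx":0,"ty":0,"tz":-0.15,"ax":0,"ay":0,"az":0},{"tx":0,"ty":0,"tz":-0.2,"ax":0,"ay":0,"az":0}])

```text
clock: 30.15
eef_pos: [535.3, 213.3, 122.7]
tcp_rot: [3.142, 0.0, 0.108]
contact_force: [-0.8, 1.3, -1.5]
opening: 0.215
grasp_force: 97.8
```

Request:
step_arm(moves=[{"tx":0,"ty":0,"tz":-0.3,"ax":0,"ay":0,"az":0},{"tx":0,"ty":0,"tz":-0.4,"ax":0,"ay":0,"az":0},{"tx":0,"ty":0,"tz":-0.4,"ax":0,"ay":0,"az":0},{"tx":0,"ty":0,"tz":-0.4,"ax":0,"ay":0,"az":0},{"tx":0,"ty":0,"tz":-0.4,"ax":0,"ay":0,"az":0}])

```text
clock: 30.78
eef_pos: [535.4, 213.4, 170.8]
tcp_rot: [-3.141, -0.0, 0.108]
contact_force: [-0.2, -0.5, -1.6]
opening: 0.219
grasp_force: 97.8
```

Request:
step_arm(moves=[{"tx":0,"ty":0,"tz":-0.4,"ax":0,"ay":0,"az":0},{"tx":0,"ty":0,"tz":-0.4,"ax":0,"ay":0,"az":0},{"tx":0,"ty":0,"tz":-0.3,"ax":0,"ay":0,"az":0},{"tx":0,"ty":0,"tz":-0.1,"ax":0,"ay":0,"az":0},{"tx":0,"ty":0,"tz":0,"ax":0,"ay":0,"az":0}])

```text
clock: 31.4
eef_pos: [535.3, 213.3, 200.1]
tcp_rot: [-3.142, -0.0, 0.108]
contact_force: [0.5, -0.1, -2.0]
opening: 0.212
grasp_force: 97.8
```

```bash
cat >> fit.py <<'E'
def carried(n='wrist'):
    s=r.sense();p=s['eef_pos'];print(s['clock'],p.round(1),s['tcp_rot'].round(4),s['contact_force'].round(1))
    C=cloud(n);h=cv2.cvtColor(load(n)['p'],cv2.COLOR_RGB2HSV);m=cv2.inRange(h,(20,120,120),(36,255,255))>0
    zt=p[2]-84.7+16; m&=abs(C[...,2]-zt)<7; Q=C[m]
    if len(Q)<100: print('no cake',len(Q));return
    c,S,a=cv2.minAreaRect(Q[:,:2].astype(np.float32));a=(a+45)%90-45
    y=s['tcp_rot'][2];d=np.array(c)-p[:2]
    print('cake c',np.round(c,1),S,'deg',a,'tool deg',np.degrees(y),'in heel frame',d[0]*np.cos(y)+d[1]*np.sin(y)-34.5,-d[0]*np.sin(y)+d[1]*np.cos(y),'z',np.median(Q[:,2])-zt)
    B=np.c_[Q[:,:2]-Q[:,:2].mean(0),np.ones(len(Q))];print('slope',np.linalg.lstsq(B,Q[:,2],rcond=None)[0][:2])
E
python3 - <<'E'
from fit import *
grab('wrist','w11');carried()
E
```

```text
31.45 [535.2 213.3 199.8] [3.1415e+00 4.0000e-04 1.0850e-01] [ 0.3 -0.1 -2.7]
cake c [619.5 221.1] (75.87940979003906, 55.52357482910156) deg 4.405961513519287 tool deg 6.215456491702117 in heel frame 50.10281810697647 -1.355405484419121 z 0.19545885583391964
slope [-0.00318209  0.00496834]
```

Cake is level on the blade. Carrying it gently to the pan.

Request:
step_arm(moves=[{"tx":-0.04,"ty":0.2,"tz":0,"ax":0,"ay":0,"az":-0.007},{"tx":-0.075,"ty":0.4,"tz":0,"ax":0,"ay":0,"az":0},{"tx":-0.11,"ty":0.6,"tz":0,"ax":0,"ay":0,"az":0},{"tx":-0.15,"ty":0.8,"tz":0,"ax":0,"ay":0,"az":0},{"tx":-0.15,"ty":0.8,"tz":0,"ax":0,"ay":0,"az":0}])

```text
clock: 32.08
eef_pos: [530.4, 140.5, 200.0]
tcp_rot: [3.141, 0.0, 0.119]
contact_force: [-0.2, 0.3, -1.4]
opening: 0.217
grasp_force: 97.7
```

Request:
step_arm(moves=[{"tx":-0.15,"ty":0.8,"tz":0,"ax":0,"ay":0,"az":0},{"tx":-0.15,"ty":0.8,"tz":0,"ax":0,"ay":0,"az":0},{"tx":-0.15,"ty":0.8,"tz":0,"ax":0,"ay":0,"az":0},{"tx":-0.15,"ty":0.8,"tz":0,"ax":0,"ay":0,"az":0},{"tx":-0.15,"ty":0.8,"tz":0,"ax":0,"ay":0,"az":0}])

```text
clock: 32.7
eef_pos: [523.8, 39.4, 200.1]
tcp_rot: [3.142, -0.0, 0.119]
contact_force: [0.8, 0.6, -2.5]
opening: 0.214
grasp_force: 97.7
```

Request:
step_arm(moves=[{"tx":-0.15,"ty":0.8,"tz":0,"ax":0,"ay":0,"az":0},{"tx":-0.15,"ty":0.8,"tz":0,"ax":0,"ay":0,"az":0},{"tx":-0.15,"ty":0.8,"tz":0,"ax":0,"ay":0,"az":0},{"tx":-0.15,"ty":0.8,"tz":0,"ax":0,"ay":0,"az":0},{"tx":-0.15,"ty":0.8,"tz":0,"ax":0,"ay":0,"az":0}])

```text
clock: 33.33
eef_pos: [516.9, -62.1, 200.1]
tcp_rot: [3.142, -0.0, 0.119]
contact_force: [0.2, 0.1, -1.9]
opening: 0.221
grasp_force: 97.7
```

Request:
step_arm(moves=[{"tx":-0.15,"ty":0.8,"tz":0,"ax":0,"ay":0,"az":0},{"tx":-0.15,"ty":0.8,"tz":0,"ax":0,"ay":0,"az":0},{"tx":-0.15,"ty":0.8,"tz":0,"ax":0,"ay":0,"az":0},{"tx":-0.15,"ty":0.8,"tz":0,"ax":0,"ay":0,"az":0},{"tx":-0.15,"ty":0.8,"tz":0,"ax":0,"ay":0,"az":0}])

```text
clock: 33.95
eef_pos: [510.2, -163.7, 200.1]
tcp_rot: [3.142, -0.0, 0.119]
contact_force: [-0.2, -0.3, -0.9]
opening: 0.216
grasp_force: 97.7
```

Request:
step_arm(moves=[{"tx":-0.15,"ty":0.8,"tz":0,"ax":0,"ay":0,"az":0},{"tx":-0.15,"ty":0.8,"tz":0,"ax":0,"ay":0,"az":0},{"tx":-0.15,"ty":0.8,"tz":0,"ax":0,"ay":0,"az":0},{"tx":-0.11,"ty":0.6,"tz":0,"ax":0,"ay":0,"az":0},{"tx":-0.075,"ty":0.4,"tz":0,"ax":0,"ay":0,"az":0}])

```text
clock: 34.58
eef_pos: [504.8, -249.6, 200.0]
tcp_rot: [-3.142, 0.0, 0.119]
contact_force: [-0.1, 1.0, -3.0]
opening: 0.218
grasp_force: 97.8
```

Request:
step_arm(moves=[{"tx":-0.04,"ty":0.2,"tz":0,"ax":0,"ay":0,"az":0},{"tx":0,"ty":0,"tz":0,"ax":0,"ay":0,"az":0},{"tx":0,"ty":0,"tz":0,"ax":0,"ay":0,"az":0}])

```text
clock: 34.95
eef_pos: [504.5, -253.2, 200.0]
tcp_rot: [-3.141, 0.0, 0.12]
contact_force: [0.8, 0.1, -2.4]
opening: 0.213
grasp_force: 97.8
```

```bash
cat >> fit.py <<'E'
PAN=np.array([588.4,-243.7]);PY=.1165
def place(n,lane,yaw,cx,cy,z):
    """TCP pose so that the cake (cx,cy in heel frame) lies mid-lane"""
    R=lambda t:np.array([[np.cos(t),-np.sin(t)],[np.sin(t),np.cos(t)]])
    t=PAN+R(PY)@[0,lane]-R(yaw)@[cx+34.5,cy];print('target',t);plan([*t,z],[math.pi,0,yaw])
E
python3 - <<'E'
from fit import *
grab('wrist','w12');carried();place('wrist',0,.12,50.1,-1.0,165)
E
```

```text
35.0 [ 504.5 -253.2  200. ] [-3.1414  0.      0.1199] [ 0.1 -0.3 -1.3]
cake c [ 588.4 -244.4] (74.27056121826172, 54.94809341430664) deg 5.112334251403809 tool deg 6.871414498838297 in heel frame 49.81340215303777 -1.2440684893836131 z -0.06224761631870024
slope [-0.00224447  0.00318926]
target [ 504.2886772 -252.8348441]
2 rows
{'tx': -0.004, 'ty': -0.008, 'tz': 0.701}
```

Request:
step_arm(moves=[{"tx":0,"ty":0,"tz":0.2,"ax":0,"ay":0,"az":0},{"tx":0,"ty":0,"tz":0.4,"ax":0,"ay":0,"az":0},{"tx":0,"ty":0,"tz":0.4,"ax":0,"ay":0,"az":0},{"tx":0,"ty":0,"tz":0.2,"ax":0,"ay":0,"az":0},{"tx":0,"ty":0,"tz":0.15,"ax":0,"ay":0,"az":0}])

```text
clock: 35.62
eef_pos: [504.4, -253.6, 165.7]
tcp_rot: [-3.141, 0.0, 0.119]
contact_force: [-1.2, -0.8, -2.1]
opening: 0.218
grasp_force: 97.8
```

Request:
step_arm(moves=[{"tx":0,"ty":0,"tz":0.1,"ax":0,"ay":0,"az":0},{"tx":0,"ty":0,"tz":0.1,"ax":0,"ay":0,"az":0},{"tx":0,"ty":0,"tz":0.1,"ax":0,"ay":0,"az":0},{"tx":0,"ty":0,"tz":0.1,"ax":0,"ay":0,"az":0},{"tx":0,"ty":0,"tz":0.1,"ax":0,"ay":0,"az":0}])

```text
clock: 36.25
eef_pos: [504.5, -253.7, 153.7]
tcp_rot: [3.141, -0.0, 0.119]
contact_force: [0.6, -0.1, -2.5]
opening: 0.216
grasp_force: 97.8
```

Request:
step_arm(moves=[{"tx":0,"ty":0,"tz":0,"ax":0,"ay":0,"az":0},{"tx":0,"ty":0,"tz":0,"ax":0,"ay":0,"az":0}])

```text
clock: 36.5
eef_pos: [504.6, -253.7, 153.8]
tcp_rot: [3.142, -0.0, 0.12]
contact_force: [1.7, 0.4, -1.7]
opening: 0.217
grasp_force: 97.8
```

Run:
```python
from fit import *
grab('wrist','w13');carried()
```

```text
36.55 [ 504.6 -253.7  153.9] [ 3.1415e+00 -2.0000e-04  1.1940e-01] [ 0.7 -0.8 -1.2]
cake c [ 588.6 -244.9] (74.47269439697266, 54.74050521850586) deg 5.253336429595947 tool deg 6.843103836925103 in heel frame 49.964417074751964 -1.2301268931170153 z 5.400299703984288
slope [-0.00046561 -0.00079588]
```

Request:
step_arm(moves=[{"tx":-0.2,"ty":0,"tz":0,"ax":0,"ay":0,"az":0},{"tx":-0.4,"ty":0,"tz":0,"ax":0,"ay":0,"az":0},{"tx":-0.4,"ty":0,"tz":0,"ax":0,"ay":0,"az":0},{"tx":-0.4,"ty":0,"tz":0,"ax":0,"ay":0,"az":0},{"tx":-0.4,"ty":0,"tz":0,"ax":0,"ay":0,"az":0}])

```text
clock: 37.17
eef_pos: [459.0, -259.1, 153.8]
tcp_rot: [-3.142, -0.0, 0.119]
contact_force: [-0.1, 0.6, -1.3]
opening: 0.219
grasp_force: 97.8
```

Request:
step_arm(moves=[{"tx":-0.5,"ty":0,"tz":0,"ax":0,"ay":0,"az":0},{"tx":-0.6,"ty":0,"tz":0,"ax":0,"ay":0,"az":0},{"tx":-0.6,"ty":0,"tz":0,"ax":0,"ay":0,"az":0},{"tx":-0.6,"ty":0,"tz":0,"ax":0,"ay":0,"az":0},{"tx":-0.6,"ty":0,"tz":0,"ax":0,"ay":0,"az":0}])

```text
clock: 37.8
eef_pos: [386.8, -267.8, 153.8]
tcp_rot: [-3.142, 0.0, 0.119]
contact_force: [0.6, -0.4, -1.1]
opening: 0.217
grasp_force: 97.8
```

Run:
```python
from fit import *
grab('wrist','w14');s=r.sense();print(s['clock'],s['eef_pos'])
print('cake');rect('wrist',(20,120,150),(36,255,255),(250,0,420,150),90.6)
plan([430.6,135.2,185],[math.pi,0,.108])
plan([430.6,135.2,185],[math.pi,0,.108],start=([385.5,-268,185],[math.pi,0,.108]))
```

```text
37.85 [ 385.01083875 -267.44186414  153.53888545]
cake
17 rows
{'tx': 0.219, 'ty': -0.928, 'tz': -0.074}
{'tx': 0.218, 'ty': -0.928, 'tz': -0.074}
{'tx': 0.217, 'ty': -0.928, 'tz': -0.074}
{'tx': 0.216, 'ty': -0.929, 'tz': -0.074}
{'tx': 0.215, 'ty': -0.929, 'tz': -0.074}
{'tx': 0.214, 'ty': -0.929, 'tz': -0.074}
{'tx': 0.213, 'ty': -0.929, 'tz': -0.074}
{'tx': 0.212, 'ty': -0.929, 'tz': -0.074}
{'tx': 0.212, 'ty': -0.93, 'tz': -0.074}
{'tx': 0.211, 'ty': -0.93, 'tz': -0.074}
{'tx': 0.21, 'ty': -0.93, 'tz': -0.074}
{'tx': 0.209, 'ty': -0.93, 'tz': -0.074}
17 rows
{'tx': 0.208, 'ty': -0.932}
```

Request:
step_arm(moves=[{"tx":0,"ty":-0.5,"tz":-0.5,"ax":0,"ay":0,"az":0.007},{"tx":0.21,"ty":-0.93,"tz":-0.75,"ax":0,"ay":0,"az":0},{"tx":0.21,"ty":-0.93,"tz":0,"ax":0,"ay":0,"az":0},{"tx":0.21,"ty":-0.93,"tz":0,"ax":0,"ay":0,"az":0},{"tx":0.21,"ty":-0.93,"tz":0,"ax":0,"ay":0,"az":0}])

```text
clock: 38.48
eef_pos: [397.7, -159.2, 186.0]
tcp_rot: [3.141, -0.001, 0.108]
contact_force: [0.3, -0.0, -1.1]
opening: 0.216
grasp_force: 98.0
```

Request:
step_arm(moves=[{"tx":0.21,"ty":-0.93,"tz":0,"ax":0,"ay":0,"az":0},{"tx":0.21,"ty":-0.93,"tz":0,"ax":0,"ay":0,"az":0},{"tx":0.21,"ty":-0.93,"tz":0,"ax":0,"ay":0,"az":0},{"tx":0.21,"ty":-0.93,"tz":0,"ax":0,"ay":0,"az":0},{"tx":0.21,"ty":-0.93,"tz":0,"ax":0,"ay":0,"az":0}])

```text
clock: 39.1
eef_pos: [411.1, -40.6, 186.0]
tcp_rot: [3.142, -0.001, 0.108]
contact_force: [-0.4, 0.3, -1.0]
opening: 0.218
grasp_force: 98.0
```

Request:
step_arm(moves=[{"tx":0.21,"ty":-0.93,"tz":0,"ax":0,"ay":0,"az":0},{"tx":0.21,"ty":-0.93,"tz":0,"ax":0,"ay":0,"az":0},{"tx":0.21,"ty":-0.93,"tz":0,"ax":0,"ay":0,"az":0},{"tx":0.21,"ty":-0.93,"tz":0,"ax":0,"ay":0,"az":0},{"tx":0.21,"ty":-0.93,"tz":0,"ax":0,"ay":0,"az":0}])

```text
clock: 39.72
eef_pos: [424.3, 77.9, 185.9]
tcp_rot: [-3.141, -0.001, 0.108]
contact_force: [-0.3, 0.1, -1.9]
opening: 0.216
grasp_force: 98.0
```

Request:
step_arm(moves=[{"tx":0.21,"ty":-0.93,"tz":0,"ax":0,"ay":0,"az":0},{"tx":0.21,"ty":-0.93,"tz":0,"ax":0,"ay":0,"az":0},{"tx":0.15,"ty":-0.4,"tz":0,"ax":0,"ay":0,"az":0},{"tx":0,"ty":0,"tz":0,"ax":0,"ay":0,"az":0},{"tx":0,"ty":0,"tz":0,"ax":0,"ay":0,"az":0}])

```text
clock: 40.35
eef_pos: [432.0, 133.6, 185.1]
tcp_rot: [3.141, 0.0, 0.108]
contact_force: [-0.4, 0.2, -1.5]
opening: 0.223
grasp_force: 97.9
```

Run:
```python
from fit import *
grab('wrist','w15');s=r.sense();print(s['clock'],s['eef_pos'],s['tcp_rot'])
plan([430.6,135.2,104],[math.pi,0,.108])
grab('top','top1')
print('weight');rect('top',(15,80,60),(35,255,255),(290,190,375,260),21)
print('small red');rect('top',(0,150,80),(8,255,255),(310,205,345,246),3)
print('cakes');rect('top',(20,140,150),(35,255,255),(220,160,440,220),42)
```

```text
40.4 [431.97568936 133.44125866 185.04379763] [3.14140521e+00 3.26717773e-04 1.07969295e-01]
4 rows
{'tx': -0.012, 'ty': -0.019, 'tz': 0.81}
weight
3 [327, 215, 19, 19, 301] c [480.9 -40.5] s [61.4 61.3] deg -0.34 mean [480.7 -40.9]
small red
1 [315, 212, 26, 29, 356] c [472.6  -6.9] s [97.7 80.2] deg 13.63 mean [ 4.722e+02 -3.000e-01]
cakes
1 [315, 160, 13, 6, 37] c [689.2   9.5] s [40.7 17.1] deg -0.28 mean [690.   10.2]
2 [269, 171, 18, 23, 362] c [623.7 158.1] s [75.8 54.8] deg 5.63 mean [623.5 158.1]
3 [389, 179, 19, 24, 374] c [ 592.3 -251.7] s [76.4 57.4] deg 4.79 mean [ 591.8 -251.6]
4 [329, 215, 16, 5, 36] c [504.  -41.8] s [50.5 13.5] deg -0.33 mean [502.7 -41.8]
```

The top view numbers show that the weight has been knocked to (481,-41), 25 mm off the mat's middle. I'll stand the spatula on the bench here, put the weight right, then go on.

Request:
step_arm(moves=[{"tx":0,"ty":0,"tz":0.9,"ax":0,"ay":0,"az":0},{"tx":0,"ty":0,"tz":0.9,"ax":0,"ay":0,"az":0},{"tx":0,"ty":0,"tz":0.9,"ax":0,"ay":0,"az":0},{"tx":0,"ty":0,"tz":0.8,"ax":0,"ay":0,"az":0},{"tx":0,"ty":0,"tz":0,"ax":0,"ay":0,"az":0}])

```text
clock: 41.08
eef_pos: [431.2, 133.2, 96.5]
tcp_rot: [3.141, 0.003, 0.108]
contact_force: [-0.5, -0.4, -1.3]
opening: 0.218
grasp_force: 97.9
```

Request:
step_arm(moves=[{"tx":0,"ty":0,"tz":0.2,"ax":0,"ay":0,"az":0},{"tx":0,"ty":0,"tz":0.1,"ax":0,"ay":0,"az":0},{"tx":0,"ty":0,"tz":0.04,"ax":0,"ay":0,"az":0},{"tx":0,"ty":0,"tz":0,"ax":0,"ay":0,"az":0}])

```text
clock: 41.58
eef_pos: [432.3, 134.0, 89.2]
tcp_rot: [-3.142, -0.0, 0.109]
contact_force: [-0.5, -0.7, -0.6]
opening: 0.219
grasp_force: 97.9
```

Request:
step_arm(moves=[{"tx":0,"ty":0,"tz":0.04,"ax":0,"ay":0,"az":0},{"tx":0,"ty":0,"tz":0.03,"ax":0,"ay":0,"az":0},{"tx":0,"ty":0,"tz":0,"ax":0,"ay":0,"az":0}])

```text
clock: 41.95
eef_pos: [432.2, 134.1, 87.7]
tcp_rot: [-3.141, -0.0, 0.108]
contact_force: [-1.8, -0.2, 7.0]
opening: 0.219
grasp_force: 99.4
```

Request:
step_arm(moves=[{"tx":0,"ty":0,"tz":0,"ax":0,"ay":0,"az":0},{"tx":0,"ty":0,"tz":0,"ax":0,"ay":0,"az":0},{"tx":0,"ty":0,"tz":0,"ax":0,"ay":0,"az":0},{"tx":0,"ty":0,"tz":0,"ax":0,"ay":0,"az":0},{"tx":0,"ty":0,"tz":-0.4,"ax":0,"ay":0,"az":0}], gripper=1)

```text
clock: 42.58
eef_pos: [431.7, 133.8, 97.1]
tcp_rot: [3.141, 0.002, 0.108]
contact_force: [-0.1, 0.5, 0.5]
opening: 0.999
grasp_force: 0.0
```

Request:
step_arm(moves=[{"tx":0,"ty":0,"tz":-0.9,"ax":0,"ay":0,"az":0},{"tx":0,"ty":0,"tz":-0.9,"ax":0,"ay":0,"az":0},{"tx":0,"ty":0,"tz":-0.9,"ax":0,"ay":0,"az":0},{"tx":0,"ty":0,"tz":-0.9,"ax":0,"ay":0,"az":0},{"tx":0.15,"ty":0.9,"tz":0,"ax":0,"ay":0,"az":0}])

```text
clock: 43.2
eef_pos: [439.5, 112.8, 189.7]
tcp_rot: [-3.141, -0.004, 0.11]
contact_force: [0.8, 0.8, -0.6]
opening: 0.999
grasp_force: 0.0
```

Request:
step_arm(moves=[{"tx":0.15,"ty":0.9,"tz":0,"ax":0,"ay":0,"az":0},{"tx":0.15,"ty":0.9,"tz":0,"ax":0,"ay":0,"az":0},{"tx":0.15,"ty":0.9,"tz":0,"ax":0,"ay":0,"az":0},{"tx":0.15,"ty":0.9,"tz":0,"ax":0,"ay":0,"az":0},{"tx":0.15,"ty":0.9,"tz":0,"ax":0,"ay":0,"az":0}])

```text
clock: 43.82
eef_pos: [469.4, 1.5, 188.0]
tcp_rot: [3.142, -0.001, 0.108]
contact_force: [0.1, -0.4, -0.6]
opening: 1.0
grasp_force: 0.0
```

Request:
step_arm(moves=[{"tx":0.15,"ty":0.9,"tz":0,"ax":0,"ay":0,"az":0},{"tx":0.15,"ty":0.9,"tz":0,"ax":0,"ay":0,"az":0},{"tx":0,"ty":0,"tz":0,"ax":0,"ay":0,"az":0},{"tx":0,"ty":0,"tz":0,"ax":0,"ay":0,"az":0}])

```text
clock: 44.32
eef_pos: [481.3, -41.4, 187.5]
tcp_rot: [-3.141, 0.0, 0.108]
contact_force: [-0.8, -1.1, -0.2]
opening: 0.999
grasp_force: 0.0
```

Run:
```python
from fit import *
grab('wrist','w16');s=r.sense();print(s['clock'],s['eef_pos'],s['tcp_rot'])
print('w');rect('wrist',(12,80,60),(35,255,255),(230,100,400,300),21)
print('m');rect('wrist',(0,150,80),(8,255,255),(200,100,400,250),3)
C=cloud('wrist');h=cv2.cvtColor(load('wrist')['p'],cv2.COLOR_RGB2HSV);m=cv2.inRange(h,(12,80,60),(35,255,255))>0
m[:100]=0;m[300:]=0;m[:,:230]=0;m[:,400:]=0;Q=C[m];D=Q[abs(Q[:,2]-np.median(Q[:,2]))<5]
print(np.median(Q[:,2]),np.linalg.lstsq(np.c_[D[:,:2]-D[:,:2].mean(0),np.ones(len(D))],D[:,2],rcond=None)[0])
print('spatula');rect('wrist',(0,0,110),(180,60,255),(0,0,240,250),3)
```

```text
44.375 [481.23141856 -41.14639173 187.47823577] [-3.14136044e+00  9.20090219e-05  1.08640774e-01]
w
12 [282, 145, 70, 69, 3724] c [482.1 -40.1] s [68.5 66.8] deg 9.55 mean [482.7 -40.2]
m
1 [244, 131, 82, 94, 3954] c [474.4  -6.6] s [99.9 82.2] deg 4.13 mean [476.6   1.8]
2 [350, 240, 50, 10, 382] c [ 410.5 -112.8] s [11.2 54.8] deg 6.2 mean [ 410.1 -117.1]
21.09522169377206 [-2.89786443e-03 -1.06599881e-03  2.09634461e+01]
spatula
1 [107, 79, 51, 96, 3041] c [509.9 143.1] s [91.2 31.1] deg 6.47 mean [512.5 143.4]
```

Request:
step_arm(moves=[{"tx":0.02,"ty":-0.03,"tz":0.9,"ax":0,"ay":0,"az":0},{"tx":0,"ty":0,"tz":0.9,"ax":0,"ay":0,"az":0},{"tx":0,"ty":0,"tz":0.9,"ax":0,"ay":0,"az":0},{"tx":0,"ty":0,"tz":0.9,"ax":0,"ay":0,"az":0},{"tx":0,"ty":0,"tz":0.9,"ax":0,"ay":0,"az":0}])

```text
clock: 45.0
eef_pos: [481.8, -40.1, 74.3]
tcp_rot: [-3.142, -0.0, 0.109]
contact_force: [0.1, 0.1, -0.0]
opening: 1.001
grasp_force: 0.0
```

Request:
step_arm(moves=[{"tx":0,"ty":0,"tz":0.82,"ax":0,"ay":0,"az":0},{"tx":0,"ty":0,"tz":0,"ax":0,"ay":0,"az":0}])

```text
clock: 45.25
eef_pos: [480.8, -40.1, 53.3]
tcp_rot: [-3.141, 0.003, 0.109]
contact_force: [-0.4, -0.0, 0.5]
opening: 0.998
grasp_force: 0.0
```

Request:
step_arm(moves=[{"tx":0,"ty":0,"tz":0,"ax":0,"ay":0,"az":0},{"tx":0,"ty":0,"tz":0,"ax":0,"ay":0,"az":0},{"tx":0,"ty":0,"tz":0,"ax":0,"ay":0,"az":0},{"tx":0,"ty":0,"tz":0,"ax":0,"ay":0,"az":0},{"tx":0,"ty":0,"tz":0,"ax":0,"ay":0,"az":0}], gripper=0, newtons=50)

```text
clock: 45.88
eef_pos: [482.3, -40.8, 54.8]
tcp_rot: [-3.142, -0.001, 0.108]
contact_force: [-0.3, 3.0, 6.9]
opening: 0.238
grasp_force: 48.6
```

Request:
step_arm(moves=[{"tx":0,"ty":0,"tz":-0.2,"ax":0,"ay":0,"az":0},{"tx":0,"ty":0,"tz":-0.3,"ax":0,"ay":0,"az":0},{"tx":0,"ty":0,"tz":0,"ax":0,"ay":0,"az":0},{"tx":0,"ty":0,"tz":0,"ax":0,"ay":0,"az":0}])

```text
clock: 46.38
eef_pos: [481.9, -40.9, 66.8]
tcp_rot: [3.142, 0.0, 0.108]
contact_force: [-0.8, 0.3, -5.1]
opening: 0.239
grasp_force: 49.3
```

Run:
```python
from fit import *
s=r.sense();print(s['clock'],s['eef_pos'],s['tcp_rot'])
plan([475.4,-16,60])
```

```text
46.375 [481.86601866 -40.92809114  66.77569929] [3.14155727e+00 8.46195396e-06 1.08457278e-01]
2 rows
{'tx': -0.075, 'ty': -0.51, 'tz': 0.135}
```

Request:
step_arm(moves=[{"tx":-0.075,"ty":-0.51,"tz":0,"ax":0,"ay":0,"az":0},{"tx":-0.075,"ty":-0.51,"tz":0,"ax":0,"ay":0,"az":0},{"tx":0,"ty":0,"tz":0.25,"ax":0,"ay":0,"az":0},{"tx":0,"ty":0,"tz":0.2,"ax":0,"ay":0,"az":0},{"tx":0,"ty":0,"tz":0,"ax":0,"ay":0,"az":0}])

```text
clock: 47.0
eef_pos: [475.4, -15.9, 55.1]
tcp_rot: [-3.141, 0.0, 0.109]
contact_force: [0.5, -0.4, -4.6]
opening: 0.24
grasp_force: 49.4
```

Request:
step_arm(moves=[{"tx":0,"ty":0,"tz":0.03,"ax":0,"ay":0,"az":0},{"tx":0,"ty":0,"tz":0,"ax":0,"ay":0,"az":0},{"tx":0,"ty":0,"tz":0,"ax":0,"ay":0,"az":0}])

```text
clock: 47.38
eef_pos: [475.5, -16.0, 54.9]
tcp_rot: [-3.142, -0.0, 0.108]
contact_force: [-2.7, 1.9, 0.4]
opening: 0.24
grasp_force: 50.0
```

Request:
step_arm(moves=[{"tx":0,"ty":0,"tz":0,"ax":0,"ay":0,"az":0},{"tx":0,"ty":0,"tz":0,"ax":0,"ay":0,"az":0},{"tx":0,"ty":0,"tz":0,"ax":0,"ay":0,"az":0},{"tx":0,"ty":0,"tz":0,"ax":0,"ay":0,"az":0},{"tx":0,"ty":0,"tz":-0.5,"ax":0,"ay":0,"az":0}], gripper=1)

```text
clock: 48.0
eef_pos: [474.8, -15.9, 67.1]
tcp_rot: [-3.141, 0.002, 0.108]
contact_force: [0.4, 0.2, 1.1]
opening: 0.999
grasp_force: 0.0
```

Request:
step_arm(moves=[{"tx":0,"ty":0,"tz":-1,"ax":0,"ay":0,"az":0},{"tx":0,"ty":0,"tz":-1,"ax":0,"ay":0,"az":0},{"tx":0,"ty":0,"tz":-1,"ax":0,"ay":0,"az":0},{"tx":0,"ty":0,"tz":-1,"ax":0,"ay":0,"az":0},{"tx":0,"ty":0,"tz":-1,"ax":0,"ay":0,"az":0}])

```text
clock: 48.62
eef_pos: [475.4, -16.0, 194.0]
tcp_rot: [3.141, -0.001, 0.109]
contact_force: [-0.2, -0.2, -0.2]
opening: 0.997
grasp_force: 0.0
```

Request:
step_arm(moves=[{"tx":-0.15,"ty":-0.88,"tz":0,"ax":0,"ay":0,"az":0},{"tx":-0.15,"ty":-0.88,"tz":0,"ax":0,"ay":0,"az":0},{"tx":-0.15,"ty":-0.88,"tz":0,"ax":0,"ay":0,"az":0},{"tx":-0.15,"ty":-0.88,"tz":0,"ax":0,"ay":0,"az":0},{"tx":-0.15,"ty":-0.88,"tz":0,"ax":0,"ay":0,"az":0}])

```text
clock: 49.25
eef_pos: [444.7, 92.0, 193.1]
tcp_rot: [-3.142, -0.001, 0.108]
contact_force: [0.8, -1.1, 0.3]
opening: 1.004
grasp_force: 0.0
```

Request:
step_arm(moves=[{"tx":-0.15,"ty":-0.88,"tz":0,"ax":0,"ay":0,"az":0},{"tx":-0.17,"ty":-0.88,"tz":0,"ax":0,"ay":0,"az":0},{"tx":0,"ty":0,"tz":0,"ax":0,"ay":0,"az":0},{"tx":0,"ty":0,"tz":0,"ax":0,"ay":0,"az":0}])

```text
clock: 49.75
eef_pos: [432.3, 133.9, 192.7]
tcp_rot: [3.141, -0.0, 0.109]
contact_force: [0.6, -0.5, -0.9]
opening: 0.997
grasp_force: 0.0
```

Run:
```python
from fit import *
grab('wrist','w17');s=r.sense();print(s['clock'],s['eef_pos'],s['tcp_rot'])
print('blade');rect('wrist',(0,0,110),(180,60,255),(240,0,400,250),3)
print('handle');rect('wrist',(5,150,120),(20,255,255),(240,50,400,400),92)
print('m');rect('wrist',(0,150,80),(8,255,255),(420,0,640,250),3)
print('w');rect('wrist',(12,80,60),(35,255,255),(420,0,640,250),21)
plan([432.2,134.1,87.7])
grab('top');print('top');rect('top',(15,80,60),(35,255,255),(305,190,375,260),21)
```

```text
49.8 [432.37604711 133.77098035 192.62299853] [ 3.14145204e+00 -4.46535367e-04  1.08397549e-01]
blade
1 [300, 44, 35, 106, 3260] c [507.8 142.8] s [96.4 31.1] deg 6.36 mean [512.4 143.5]
handle
1 [304, 159, 27, 120, 2923] c [418.4 133. ] s [101.2  19.5] deg 6.5 mean [420.4 133.3]
m
1 [420, 100, 99, 97, 3344] c [475.2 -15.2] s [98.1 99.6] deg 6.28 mean [482.   -4.5]
2 [485, 214, 111, 36, 2957] c [ 395.3 -124.6] s [ 43.  125.6] deg 6.24 mean [ 391.8 -124.2]
w
20 [437, 119, 76, 70, 4150] c [474.1 -13. ] s [67.1 72.3] deg 6.27 mean [475.7 -13. ]
5 rows
{'tx': -0.001, 'ty': -0.003, 'tz': 0.839}
top
2 [320, 217, 19, 19, 295] c [474.2 -16.5] s [61.4 61.3] deg -0.34 mean [474.2 -16.6]
```

Weight is centred again; regrasp the spatula.

Request:
step_arm(moves=[{"tx":0,"ty":0,"tz":0.84,"ax":0,"ay":0,"az":0},{"tx":0,"ty":0,"tz":0.84,"ax":0,"ay":0,"az":0},{"tx":0,"ty":0,"tz":0.84,"ax":0,"ay":0,"az":0},{"tx":0,"ty":0,"tz":0.84,"ax":0,"ay":0,"az":0},{"tx":0,"ty":0,"tz":0.84,"ax":0,"ay":0,"az":0}])

```text
clock: 50.48
eef_pos: [432.5, 133.6, 86.7]
tcp_rot: [3.142, -0.0, 0.108]
contact_force: [0.7, -0.3, 0.6]
opening: 1.002
grasp_force: 0.0
```

Request:
step_arm(moves=[{"tx":0,"ty":0,"tz":0,"ax":0,"ay":0,"az":0},{"tx":0,"ty":0,"tz":0,"ax":0,"ay":0,"az":0}])

```text
clock: 50.72
eef_pos: [432.7, 134.0, 87.8]
tcp_rot: [-3.142, -0.0, 0.108]
contact_force: [0.1, 0.1, 0.4]
opening: 1.001
grasp_force: 0.0
```

Request:
step_arm(moves=[{"tx":0,"ty":0,"tz":0,"ax":0,"ay":0,"az":0},{"tx":0,"ty":0,"tz":0,"ax":0,"ay":0,"az":0},{"tx":0,"ty":0,"tz":0,"ax":0,"ay":0,"az":0},{"tx":0,"ty":0,"tz":0,"ax":0,"ay":0,"az":0},{"tx":0,"ty":0,"tz":0,"ax":0,"ay":0,"az":0}], gripper=0, newtons=100)

```text
clock: 51.35
eef_pos: [432.2, 134.4, 87.7]
tcp_rot: [-3.141, -0.0, 0.109]
contact_force: [-2.2, 0.6, 7.6]
opening: 0.22
grasp_force: 97.6
```

Request:
step_arm(moves=[{"tx":0,"ty":0,"tz":-0.2,"ax":0,"ay":0,"az":0},{"tx":0,"ty":0,"tz":-0.4,"ax":0,"ay":0,"az":0},{"tx":0,"ty":0,"tz":0,"ax":0,"ay":0,"az":0},{"tx":0,"ty":0,"tz":0,"ax":0,"ay":0,"az":0}])

```text
clock: 51.85
eef_pos: [432.2, 134.2, 102.4]
tcp_rot: [-3.142, -0.0, 0.108]
contact_force: [-0.5, -0.7, -1.6]
opening: 0.221
grasp_force: 97.6
```

```bash
cat >> fit.py <<'E'
def blade():
    """blade level, height under the TCP and place in the rack frame"""
    s=r.sense();p=s['eef_pos'];print(s['clock'],p,s['tcp_rot'],s['contact_force'])
    L=load('wrist');C=cloud('wrist');h=cv2.cvtColor(L['p'],cv2.COLOR_RGB2HSV)
    m=cv2.inRange(h,(0,0,110),(180,60,255))>0;m[:, :230]=0;m[:,410:]=0;m&=abs(C[...,2]-(p[2]-84.7))<6
    Q=C[m];f=np.linalg.lstsq(np.c_[Q[:,:2]-Q[:,:2].mean(0),np.ones(len(Q))],Q[:,2],rcond=None)[0]
    print('slope,z-off',f[:2],p[2]-f[2])
    d=np.array([*p[:2]])-[612.4,221.3];c,q=np.cos(.108),np.sin(.108);print('tcp in rack',d[0]*c+d[1]*q,-d[0]*q+d[1]*c)
E
python3 - <<'E'
from fit import *
grab('wrist','w18');blade()
s=r.sense();rect('wrist',(0,0,110),(180,60,255),(240,0,400,250),s['eef_pos'][2]-84.7)
E
```

```text
51.9 [432.12966481 134.21940341 102.25792254] [-3.14158592e+00  1.52554635e-05  1.08464104e-01] [-0.30083224  0.57109961 -0.85917283]
slope,z-off [-0.0007474 -0.0026099] 84.64415819496914
tcp in rack -188.60645243879247 -67.1418658434121
1 [292, 18, 52, 160, 7384] c [507.6 142.7] s [96.7 30.7] deg 6.34 mean [513.4 143.4]
```

Request:
step_arm(moves=[{"tx":0.2,"ty":-0.04,"tz":-0.07,"ax":0,"ay":0,"az":0},{"tx":0.4,"ty":0,"tz":0,"ax":0,"ay":0,"az":0},{"tx":0.4,"ty":0,"tz":0,"ax":0,"ay":0,"az":0},{"tx":0.4,"ty":0,"tz":0,"ax":0,"ay":0,"az":0},{"tx":0.4,"ty":0,"tz":0,"ax":0,"ay":0,"az":0}])

```text
clock: 52.52
eef_pos: [477.6, 140.2, 104.0]
tcp_rot: [-3.142, 0.0, 0.108]
contact_force: [0.8, -0.4, -0.8]
opening: 0.216
grasp_force: 97.6
```

Request:
step_arm(moves=[{"tx":0.4,"ty":0,"tz":0,"ax":0,"ay":0,"az":0},{"tx":0.4,"ty":0,"tz":0,"ax":0,"ay":0,"az":0},{"tx":0.4,"ty":0,"tz":0,"ax":0,"ay":0,"az":0},{"tx":0.4,"ty":0,"tz":0,"ax":0,"ay":0,"az":0},{"tx":0,"ty":0,"tz":0,"ax":0,"ay":0,"az":0}])

```text
clock: 53.15
eef_pos: [517.4, 144.6, 104.1]
tcp_rot: [-3.141, -0.001, 0.108]
contact_force: [-0.2, -0.8, -0.7]
opening: 0.217
grasp_force: 97.6
```

Request:
step_arm(moves=[{"tx":0.4,"ty":0,"tz":0,"ax":0,"ay":0,"az":0},{"tx":0.4,"ty":0,"tz":0,"ax":0,"ay":0,"az":0},{"tx":0.2,"ty":0,"tz":0,"ax":0,"ay":0,"az":0},{"tx":0,"ty":0,"tz":0,"ax":0,"ay":0,"az":0},{"tx":0,"ty":0,"tz":0,"ax":0,"ay":0,"az":0}])

```text
clock: 53.78
eef_pos: [541.1, 147.0, 103.9]
tcp_rot: [3.142, 0.001, 0.108]
contact_force: [0.7, -0.6, -0.3]
opening: 0.218
grasp_force: 97.6
```

Run:
```python
from fit import *
grab('wrist','w19');s=r.sense();p=s['eef_pos'];print(s['clock'],p,s['contact_force'])
d=p[:2]-[612.4,221.3];c,q=np.cos(.108),np.sin(.108);print('tcp in rack',d[0]*c+d[1]*q,-d[0]*q+d[1]*c)
C=cloud('wrist');h=cv2.cvtColor(load('wrist')['p'],cv2.COLOR_RGB2HSV);m=(cv2.inRange(h,(20,120,120),(36,255,255))>0)&(abs(C[...,2]-42)<5)
Q=C[m];R=cv2.minAreaRect(Q[:,:2].astype(np.float32));print(R);d=np.array(R[0])-[612.4,221.3];print('cake in rack',d[0]*c+d[1]*q,-d[0]*q+d[1]*c)
```

```text
53.825 [541.07553833 147.07405936 103.94269968] [-0.04053669 -0.22457548 -1.3215296 ]
tcp in rack -78.90972835550616 -66.10539967847339
((555.8416137695312, 98.26618957519531), (272.8792724609375, 84.89546966552734), 41.135189056396484)
cake in rack -69.49069360197686 -116.2205363236542
```

Good position (the rectangle took in other yellow things; ignored). Lift.

Request:
step_arm(moves=[{"tx":0,"ty":0,"tz":-0.2,"ax":0,"ay":0,"az":0},{"tx":0,"ty":0,"tz":-0.1,"ax":0,"ay":0,"az":0},{"tx":0,"ty":0,"tz":-0.1,"ax":0,"ay":0,"az":0},{"tx":0,"ty":0,"tz":-0.15,"ax":0,"ay":0,"az":0},{"tx":0,"ty":0,"tz":-0.2,"ax":0,"ay":0,"az":0}])

```text
clock: 54.45
eef_pos: [541.4, 147.1, 123.0]
tcp_rot: [3.142, 0.0, 0.108]
contact_force: [-0.1, -0.1, -1.1]
opening: 0.217
grasp_force: 97.6
```

Request:
step_arm(moves=[{"tx":0,"ty":0,"tz":-0.3,"ax":0,"ay":0,"az":0},{"tx":0,"ty":0,"tz":-0.4,"ax":0,"ay":0,"az":0},{"tx":0,"ty":0,"tz":-0.4,"ax":0,"ay":0,"az":0},{"tx":0,"ty":0,"tz":-0.4,"ax":0,"ay":0,"az":0},{"tx":0,"ty":0,"tz":-0.4,"ax":0,"ay":0,"az":0}])

```text
clock: 55.08
eef_pos: [541.5, 147.1, 171.1]
tcp_rot: [-3.142, -0.0, 0.108]
contact_force: [-0.1, 0.6, -1.6]
opening: 0.216
grasp_force: 97.6
```

Request:
step_arm(moves=[{"tx":0,"ty":0,"tz":-0.4,"ax":0,"ay":0,"az":0},{"tx":0,"ty":0,"tz":-0.4,"ax":0,"ay":0,"az":0},{"tx":0,"ty":0,"tz":-0.3,"ax":0,"ay":0,"az":0},{"tx":0,"ty":0,"tz":-0.1,"ax":0,"ay":0,"az":0},{"tx":0,"ty":0,"tz":0,"ax":0,"ay":0,"az":0}])

```text
clock: 55.7
eef_pos: [541.4, 147.2, 200.3]
tcp_rot: [-3.142, -0.0, 0.108]
contact_force: [0.4, -0.5, -1.8]
opening: 0.219
grasp_force: 97.6
```

Run:
```python
from fit import *
grab('wrist','w20');carried()
# cake 1 sinks nothing sideways; lane -66
place('wrist',-66,.125,50,-1.0,199)
```

```text
55.75 [541.3 147.1 200.1] [3.1415e+00 4.0000e-04 1.0850e-01] [-0.5 -0.5 -2.5]
cake c [624.8 158.4] (75.68187713623047, 55.6883544921875) deg 6.168761730194092 tool deg 6.216449855406543 in heel frame 49.797016282006666 2.1416415529349653 z 0.08210665557533048
slope [-0.00310333  0.00254584]
target [ 512.10624135 -318.79543939]
20 rows
{'tx': -0.159, 'ty': 0.92, 'tz': 0.002}
{'tx': -0.16, 'ty': 0.92, 'tz': 0.002}
{'tx': -0.161, 'ty': 0.92, 'tz': 0.002}
{'tx': -0.162, 'ty': 0.919, 'tz': 0.002}
{'tx': -0.163, 'ty': 0.919, 'tz': 0.002}
{'tx': -0.164, 'ty': 0.919, 'tz': 0.002}
{'tx': -0.165, 'ty': 0.919, 'tz': 0.002}
{'tx': -0.166, 'ty': 0.919, 'tz': 0.002}
{'tx': -0.167, 'ty': 0.919, 'tz': 0.002}
{'tx': -0.168, 'ty': 0.918, 'tz': 0.002}
{'tx': -0.169, 'ty': 0.918, 'tz': 0.002}
{'tx': -0.17, 'ty': 0.918, 'tz': 0.002}
{'tx': -0.171, 'ty': 0.918, 'tz': 0.002}
{'tx': -0.172, 'ty': 0.918, 'tz': 0.002}
{'tx': -0.173, 'ty': 0.918, 'tz': 0.002}
{'tx': -0.173, 'ty': 0.917, 'tz': 0.002}
```

Request:
step_arm(moves=[{"tx":-0.04,"ty":0.2,"tz":0,"ax":0,"ay":0,"az":-0.005},{"tx":-0.075,"ty":0.4,"tz":0,"ax":0,"ay":0,"az":0},{"tx":-0.11,"ty":0.6,"tz":0,"ax":0,"ay":0,"az":0},{"tx":-0.145,"ty":0.8,"tz":0,"ax":0,"ay":0,"az":0},{"tx":-0.145,"ty":0.8,"tz":0,"ax":0,"ay":0,"az":0}])

```text
clock: 56.38
eef_pos: [536.5, 74.4, 200.3]
tcp_rot: [3.141, 0.0, 0.116]
contact_force: [1.0, 0.1, -2.1]
opening: 0.213
grasp_force: 97.7
```

Request:
step_arm(moves=[{"tx":-0.145,"ty":0.8,"tz":0,"ax":0,"ay":0,"az":0},{"tx":-0.145,"ty":0.8,"tz":0,"ax":0,"ay":0,"az":0},{"tx":-0.145,"ty":0.8,"tz":0,"ax":0,"ay":0,"az":0},{"tx":-0.145,"ty":0.8,"tz":0,"ax":0,"ay":0,"az":0},{"tx":-0.145,"ty":0.8,"tz":0,"ax":0,"ay":0,"az":0}])

```text
clock: 57.0
eef_pos: [530.2, -26.8, 200.3]
tcp_rot: [3.142, -0.0, 0.116]
contact_force: [0.1, -0.4, -1.7]
opening: 0.223
grasp_force: 97.7
```

Request:
step_arm(moves=[{"tx":-0.145,"ty":0.8,"tz":0,"ax":0,"ay":0,"az":0},{"tx":-0.145,"ty":0.8,"tz":0,"ax":0,"ay":0,"az":0},{"tx":-0.145,"ty":0.8,"tz":0,"ax":0,"ay":0,"az":0},{"tx":-0.145,"ty":0.8,"tz":0,"ax":0,"ay":0,"az":0},{"tx":-0.145,"ty":0.8,"tz":0,"ax":0,"ay":0,"az":0}])

```text
clock: 57.62
eef_pos: [523.7, -128.2, 200.3]
tcp_rot: [3.142, -0.0, 0.116]
contact_force: [-0.1, 0.4, -1.2]
opening: 0.219
grasp_force: 97.7
```

Request:
step_arm(moves=[{"tx":-0.145,"ty":0.8,"tz":0,"ax":0,"ay":0,"az":0},{"tx":-0.145,"ty":0.8,"tz":0,"ax":0,"ay":0,"az":0},{"tx":-0.145,"ty":0.8,"tz":0,"ax":0,"ay":0,"az":0},{"tx":-0.145,"ty":0.8,"tz":0,"ax":0,"ay":0,"az":0},{"tx":-0.145,"ty":0.8,"tz":0,"ax":0,"ay":0,"az":0}])

```text
clock: 58.25
eef_pos: [517.5, -229.5, 200.2]
tcp_rot: [-3.142, 0.0, 0.116]
contact_force: [0.2, -0.2, -2.6]
opening: 0.219
grasp_force: 97.7
```

Request:
step_arm(moves=[{"tx":-0.145,"ty":0.8,"tz":0,"ax":0,"ay":0,"az":0},{"tx":-0.145,"ty":0.8,"tz":0,"ax":0,"ay":0,"az":0},{"tx":-0.145,"ty":0.8,"tz":0,"ax":0,"ay":0,"az":0},{"tx":-0.11,"ty":0.6,"tz":0,"ax":0,"ay":0,"az":0},{"tx":-0.075,"ty":0.4,"tz":0,"ax":0,"ay":0,"az":0}])

```text
clock: 58.88
eef_pos: [511.9, -315.4, 200.2]
tcp_rot: [-3.142, 0.0, 0.116]
contact_force: [-0.3, 1.1, -1.2]
opening: 0.217
grasp_force: 97.7
```

Request:
step_arm(moves=[{"tx":-0.04,"ty":0.25,"tz":0,"ax":0,"ay":0,"az":0},{"tx":0,"ty":0,"tz":0,"ax":0,"ay":0,"az":0},{"tx":0,"ty":0,"tz":0,"ax":0,"ay":0,"az":0}])

```text
clock: 59.25
eef_pos: [511.8, -320.2, 200.2]
tcp_rot: [-3.141, 0.0, 0.117]
contact_force: [0.5, 0.3, -1.9]
opening: 0.213
grasp_force: 97.7
```

Run:
```python
from fit import *
grab('wrist','w21');carried()
s=r.sense();p=s['eef_pos'];c,q=np.cos(PY),np.sin(PY);d=p[:2]-PAN;print('tcp in pan',d[0]*c+d[1]*q,-d[0]*q+d[1]*c)
```

```text
59.3 [ 511.8 -320.2  200.3] [-3.1414e+00  1.0000e-04  1.1680e-01] [ 0.3 -0.2 -2.3]
cake c [ 595.1 -307.9] (74.35388946533203, 56.13169860839844) deg 6.109119892120361 tool deg 6.689307837919572 in heel frame 49.71474364081553 2.524369729281334 z -0.17393054496997706
slope [-0.00305451  0.00072941]
tcp in pan -84.9828413712383 -67.12672846086829
```

View pics/w21.png

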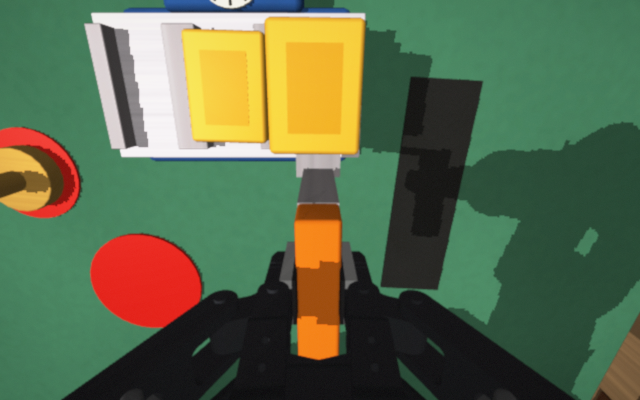

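The image shows the carried cake (315,85) over the right lane and the first cake (224,85) flat in the middle lane. Lower it.

Request:
step_arm(moves=[{"tx":0.02,"ty":0,"tz":0.2,"ax":0,"ay":0,"az":0},{"tx":0,"ty":0,"tz":0.4,"ax":0,"ay":0,"az":0},{"tx":0,"ty":0,"tz":0.4,"ax":0,"ay":0,"az":0},{"tx":0,"ty":0,"tz":0.2,"ax":0,"ay":0,"az":0},{"tx":0,"ty":0,"tz":0.15,"ax":0,"ay":0,"az":0}])

```text
clock: 59.92
eef_pos: [512.1, -320.6, 166.0]
tcp_rot: [-3.141, 0.0, 0.116]
contact_force: [-0.1, -0.1, -1.7]
opening: 0.215
grasp_force: 97.7
```

Request:
step_arm(moves=[{"tx":0,"ty":0,"tz":0.1,"ax":0,"ay":0,"az":0},{"tx":0,"ty":0,"tz":0.1,"ax":0,"ay":0,"az":0},{"tx":0,"ty":0,"tz":0.1,"ax":0,"ay":0,"az":0},{"tx":0,"ty":0,"tz":0.1,"ax":0,"ay":0,"az":0},{"tx":0,"ty":0,"tz":0.1,"ax":0,"ay":0,"az":0}])

```text
clock: 60.55
eef_pos: [512.4, -320.7, 154.0]
tcp_rot: [3.141, -0.0, 0.116]
contact_force: [0.8, 0.0, -0.5]
opening: 0.217
grasp_force: 97.7
```

Request:
step_arm(moves=[{"tx":0,"ty":0,"tz":0.06,"ax":0,"ay":0,"az":0},{"tx":0,"ty":0,"tz":0,"ax":0,"ay":0,"az":0},{"tx":0,"ty":0,"tz":0,"ax":0,"ay":0,"az":0}])

```text
clock: 60.92
eef_pos: [512.3, -320.7, 152.6]
tcp_rot: [3.142, -0.0, 0.116]
contact_force: [-1.1, -0.3, -1.3]
opening: 0.216
grasp_force: 97.7
```

Run:
```python
from fit import *
grab('wrist','w22')
s=r.sense();p=s['eef_pos'];print(p,s['contact_force'])
C=cloud('wrist');h=cv2.cvtColor(load('wrist')['p'],cv2.COLOR_RGB2HSV);m=(cv2.inRange(h,(20,120,120),(36,255,255))>0)&(abs(C[...,2]-90)<5)
_,lab,st,_=cv2.connectedComponentsWithStats(m.astype(np.uint8))
c,q=np.cos(PY),np.sin(PY)
for i in range(1,len(st)):
    if st[i,4]>300:
        Q=C[lab==i];R=cv2.minAreaRect(Q[:,:2].astype(np.float32));d=np.array(R[0])-PAN;print(R,np.median(Q[:,2]),'pan',d[0]*c+d[1]*q,-d[0]*q+d[1]*c)
```

```text
[ 512.30025008 -320.69764307  152.6477842 ] [ 0.47019319 -0.30199326 -1.30177576]
((588.4100341796875, -245.09326171875), (75.4414291381836, 55.58259963989258), 5.296003818511963) 89.00324511961267 pan -0.15198191257454358 -1.3849838988040333
((595.6966552734375, -308.655029296875), (74.55494689941406, 55.15102767944336), 6.0564374923706055) 89.08420660400164 pan -0.30295982898297247 -65.36287344111561
```

Request:
step_arm(moves=[{"tx":-0.2,"ty":0,"tz":0,"ax":0,"ay":0,"az":0},{"tx":-0.4,"ty":0,"tz":0,"ax":0,"ay":0,"az":0},{"tx":-0.4,"ty":0,"tz":0,"ax":0,"ay":0,"az":0},{"tx":-0.4,"ty":0,"tz":0,"ax":0,"ay":0,"az":0},{"tx":-0.4,"ty":0,"tz":0,"ax":0,"ay":0,"az":0}])

```text
clock: 61.6
eef_pos: [466.7, -326.0, 152.6]
tcp_rot: [-3.142, 0.0, 0.116]
contact_force: [-0.1, -0.5, -0.5]
opening: 0.218
grasp_force: 97.8
```

Request:
step_arm(moves=[{"tx":-0.5,"ty":0,"tz":0,"ax":0,"ay":0,"az":0},{"tx":-0.6,"ty":0,"tz":0,"ax":0,"ay":0,"az":0},{"tx":-0.6,"ty":0,"tz":0,"ax":0,"ay":0,"az":0},{"tx":-0.6,"ty":0,"tz":0,"ax":0,"ay":0,"az":0},{"tx":-0.6,"ty":0,"tz":0,"ax":0,"ay":0,"az":0}])

```text
clock: 62.22
eef_pos: [394.5, -334.4, 152.6]
tcp_rot: [-3.142, 0.0, 0.116]
contact_force: [-0.0, 0.3, -1.8]
opening: 0.221
grasp_force: 97.8
```

Request:
step_arm(moves=[{"tx":0,"ty":0,"tz":-0.3,"ax":0,"ay":0,"az":0.018},{"tx":0,"ty":0.8,"tz":0,"ax":0,"ay":0,"az":0.018},{"tx":0,"ty":0.9,"tz":0,"ax":0,"ay":0,"az":0},{"tx":0,"ty":0.9,"tz":0,"ax":0,"ay":0,"az":0},{"tx":0,"ty":0.9,"tz":0,"ax":0,"ay":0,"az":0}])

```text
clock: 62.85
eef_pos: [401.4, -423.5, 159.8]
tcp_rot: [-3.142, 0.0, 0.06]
contact_force: [0.1, 0.3, -1.5]
opening: 0.214
grasp_force: 97.8
```

Request:
step_arm(moves=[{"tx":0.6,"ty":0.5,"tz":0,"ax":0,"ay":0,"az":0},{"tx":0.9,"ty":0,"tz":0,"ax":0,"ay":0,"az":0},{"tx":0.6,"ty":0,"tz":0,"ax":0,"ay":0,"az":0},{"tx":0,"ty":0,"tz":0,"ax":0,"ay":0,"az":0},{"tx":0,"ty":0,"tz":0,"ax":0,"ay":0,"az":0}])

```text
clock: 63.48
eef_pos: [454.2, -430.3, 159.8]
tcp_rot: [-3.141, 0.001, 0.061]
contact_force: [-0.9, 0.5, -1.6]
opening: 0.216
grasp_force: 97.9
```

Run:
```python
from fit import *
grab('wrist','w23');blade();s=r.sense()
print('mat');rect('wrist',(0,0,0),(180,90,60),(200,0,440,250),3)
print('blade');rect('wrist',(0,0,110),(180,60,255),(240,0,400,250),s['eef_pos'][2]-84.7)
plan([466.2,-442.6,94],[math.pi,0,.0606])
```

```text
63.525 [ 454.05453421 -430.42141426  159.92878949] [-3.14115407e+00  6.18986246e-04  6.03120496e-02] [-1.32290058 -0.30714966 -1.87933986]
slope,z-off [-0.00218209  0.00242857] 85.02648930412285
tcp in rack -227.6720546004716 -630.8561832120013
mat
1 [291, 0, 88, 250, 8360] c [ 496.1 -441. ] s [219.2  69.1] deg 3.52 mean [ 524.1 -456.4]
2 [296, 178, 5, 24, 75] c [ 448.  -411.8] s [23.   3.8] deg 2.17 mean [ 450.9 -411. ]
blade
1 [292, 19, 52, 158, 7362] c [ 529.9 -425.4] s [95.4 30.6] deg 3.6 mean [ 535.4 -425. ]
2 [297, 202, 43, 3, 54] c [ 462.5 -429.8] s [ 1.5 29.8] deg 3.5 mean [ 463.1 -430. ]
3 rows
{'tx': 0.152, 'ty': 0.172, 'tz': 0.879}
```

Request:
step_arm(moves=[{"tx":0.16,"ty":0.17,"tz":0.8,"ax":0,"ay":0,"az":0},{"tx":0.16,"ty":0.17,"tz":0.9,"ax":0,"ay":0,"az":0},{"tx":0.15,"ty":0.17,"tz":0.9,"ax":0,"ay":0,"az":0},{"tx":0,"ty":0,"tz":0,"ax":0,"ay":0,"az":0},{"tx":0,"ty":0,"tz":0,"ax":0,"ay":0,"az":0}])

```text
clock: 64.15
eef_pos: [466.7, -442.8, 93.8]
tcp_rot: [-3.14, 0.001, 0.06]
contact_force: [-0.5, 0.9, -1.8]
opening: 0.213
grasp_force: 97.9
```

Request:
step_arm(moves=[{"tx":0,"ty":0,"tz":0.08,"ax":0,"ay":0,"az":0},{"tx":0,"ty":0,"tz":0.04,"ax":0,"ay":0,"az":0},{"tx":0,"ty":0,"tz":0,"ax":0,"ay":0,"az":0},{"tx":0,"ty":0,"tz":0,"ax":0,"ay":0,"az":0}])

```text
clock: 64.65
eef_pos: [467.0, -443.0, 92.2]
tcp_rot: [3.141, -0.0, 0.06]
contact_force: [0.1, 0.8, -0.3]
opening: 0.217
grasp_force: 97.9
```

Request:
step_arm(moves=[{"tx":0,"ty":0,"tz":0.04,"ax":0,"ay":0,"az":0},{"tx":0,"ty":0,"tz":0.02,"ax":0,"ay":0,"az":0},{"tx":0,"ty":0,"tz":0,"ax":0,"ay":0,"az":0},{"tx":0,"ty":0,"tz":0,"ax":0,"ay":0,"az":0}])

```text
clock: 65.15
eef_pos: [466.9, -443.0, 90.8]
tcp_rot: [3.141, -0.0, 0.06]
contact_force: [-2.1, 1.0, 5.3]
opening: 0.218
grasp_force: 98.6
```

Request:
step_arm(moves=[{"tx":0,"ty":0,"tz":0,"ax":0,"ay":0,"az":0},{"tx":0,"ty":0,"tz":0,"ax":0,"ay":0,"az":0},{"tx":0,"ty":0,"tz":0,"ax":0,"ay":0,"az":0},{"tx":0,"ty":0,"tz":0,"ax":0,"ay":0,"az":0},{"tx":0,"ty":0,"tz":-0.3,"ax":0,"ay":0,"az":0}], gripper=1)

```text
clock: 65.78
eef_pos: [466.6, -442.7, 97.7]
tcp_rot: [-3.141, 0.001, 0.06]
contact_force: [1.0, 0.3, -0.0]
opening: 1.003
grasp_force: 0.0
```

Request:
step_arm(moves=[{"tx":0,"ty":0,"tz":-0.8,"ax":0,"ay":0,"az":0},{"tx":0,"ty":0,"tz":-0.9,"ax":0,"ay":0,"az":0},{"tx":0,"ty":0,"tz":-0.9,"ax":0,"ay":0,"az":0},{"tx":0,"ty":0,"tz":-0.9,"ax":0,"ay":0,"az":0},{"tx":0,"ty":0,"tz":-0.9,"ax":0,"ay":0,"az":0}])

```text
clock: 66.4
eef_pos: [467.2, -443.1, 210.6]
tcp_rot: [3.14, -0.001, 0.06]
contact_force: [0.5, 0.1, -1.2]
opening: 0.999
grasp_force: 0.0
```

Request:
step_arm(moves=[{"tx":-1,"ty":0,"tz":-0.9,"ax":0,"ay":0,"az":0},{"tx":-1,"ty":0,"tz":-0.9,"ax":0,"ay":0,"az":0},{"tx":-1,"ty":0,"tz":0,"ax":0,"ay":0,"az":0},{"tx":-0.5,"ty":0,"tz":0,"ax":0,"ay":0,"az":0},{"tx":0,"ty":0,"tz":0,"ax":0,"ay":0,"az":0}])

```text
clock: 67.03
eef_pos: [378.7, -448.0, 252.5]
tcp_rot: [-3.141, 0.001, 0.059]
contact_force: [-0.5, -0.3, -0.1]
opening: 0.996
grasp_force: 0.0
```

Run:
```python
from fit import *
grab('top','top2');grab('wrist','w24');s=r.sense();print(s['clock'],s['eef_pos'],s['contact_force'])
print('mat w');rect('wrist',(0,0,0),(180,90,60),(200,0,440,250),3)
print('blade w');rect('wrist',(0,0,110),(180,60,255),(240,0,400,250),6)
print('handle w');rect('wrist',(5,150,120),(20,255,255),(240,0,400,300),95)
print('weight');rect('top',(15,80,60),(35,255,255),(305,190,375,260),21)
print('red');rect('top',(0,150,80),(8,255,255),(310,205,345,246),3)
print('cakes');rect('top',(20,120,150),(35,255,255),(360,160,440,220),89)
L,M=[cv2.imread(f'pics/{n}.png').astype(int) for n in('top0','top2')]
d=(abs(L-M).max(2)>40)[90:290,100:540].astype(np.uint8);_,_,st,_=cv2.connectedComponentsWithStats(d)
print('changed',[(a[0]+100,a[1]+90,*a[2:].tolist()) for a in st[1:] if a[4]>12])
```

```text
67.125 [ 379.83344235 -448.06943849  252.46008011] [0.36676629 0.41109467 0.84746704]
mat w
1 [285, 0, 22, 161, 2726] c [ 466.2 -418.4] s [170.2  20. ] deg 3.51 mean [ 471.3 -417.7]
2 [330, 0, 21, 161, 2655] c [ 469.1 -467.2] s [170.2  19.9] deg 3.41 mean [ 474.3 -467.2]
blade w
1 [304, 0, 29, 61, 1293] c [ 523.3 -439.5] s [57.1 30.6] deg 3.42 mean [ 531.4 -439. ]
handle w
1 [306, 43, 24, 119, 2751] c [ 450.8 -443.7] s [98.1 20.2] deg 3.57 mean [ 453.  -443.7]
weight
1 [320, 217, 19, 19, 299] c [474.2 -16.5] s [61.4 61.3] deg -0.34 mean [473.9 -16.9]
red
1 [315, 212, 29, 29, 318] c [474.6 -16.7] s [96.5 96.4] deg -0.33 mean [475.2 -14.2]
cakes
1 [408, 177, 19, 24, 376] c [ 595.1 -307.3] s [73.5 57.2] deg 5.39 mean [ 595.4 -307.2]
2 [389, 179, 19, 24, 373] c [ 588.1 -244.2] s [74.7 56. ] deg 5.42 mean [ 587.5 -243.5]
changed [(np.int32(250), np.int32(171), 39, 25, 822), (np.int32(389), np.int32(176), 40, 28, 893), (np.int32(445), np.int32(191), 22, 50, 191), (np.int32(319), np.int32(216), 17, 14, 44), (np.int32(328), np.int32(221), 15, 17, 72), (np.int32(425), np.int32(229), 115, 61, 3029), (np.int32(456), np.int32(230), 3, 7, 13), (np.int32(458), np.int32(242), 9, 8, 31)]
```

```bash
python3 -c "
from rig import workorder
print(workorder.sign_off())"
```

```text
the job is handed in; nothing more can be done
None
```

The job is handed in (about 67 s on the clock): the check weight settled on the pan and is back on its small red mat (re-centred once after it was knocked 25 mm aside), both wax cakes lie flat midway along their pan lanes, and the spatula stands in the middle of its black mat.

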